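Lift the egg rack out of the pot and hold it level

ROBOT

A 6-joint arm with a two-finger parallel gripper is mounted at the origin on the work surface. World frame = base frame: x ahead of the robot, y to its left, z up, the work surface at z = 0. Lengths are in mm, angles in rad, forces in N, time in s.
With the tool pointing down it reaches from about 350 to 775 mm from the base axis. Payload 7.3 kg.
Tool frame: the origin (TCP) lies between the finger pads; the fingertips stand 25 mm ahead of it and the grasp point (between the pads) lies 6 mm ahead of it; z points along the fingers, y is the direction in which the jaws open and shut (so a half turn about z gives the same grasp; the last joint's range is limited). The gripper opens to 92 mm and grips with 3 to 60 N. Pads are 19 mm wide; open, the fingers measure 130 mm over their backs; the gripper's body (75 mm by 190 mm) begins 47 mm behind the grasp point.
Start: joints at [-1.281, 0.342, 1.524, -0, 1.275, -0.146], TCP at [221.645, -475.94, 223.241] pointing down, gripper open.
Joint ranges: [-2.53, 2.53], [-0.77, 2.02], [0.04, 2.7], [-1, 4.14], [0.28, 2.66], [-3.11, 3.11]. Speed limits (rad/s): [2.57, 2.57, 3.14, 3.14, 3.14, 3.14].

INTERFACE

Orientations are given as [roll, pitch, yaw] about the fixed x, y, z axes, in that order (R = Rz(yaw) Ry(pitch) Rx(roll)).
In Python, from plant import get_obs, capture, calibration, close_job gives the robot as it stands. The module is installed in compiled form; this text tells all that it offers.
- The arm moves only by the shell command python3 -m jog 'ROWS'. ROWS is JSON, one flat list of numbers, 5 for each row, row after row: the closure, from 0 (fully open) to 1 (shut), then the shift along the tool's x, y, z in mm, then the turn about the tool's z in degrees. In form: [fingers, tx, ty, tz, yaw, fingers, tx, ty, tz, yaw, ...]. A call has 1 to 5 rows; each row shifts and turns the pose as measured when the row begins, along the tool's axes as they then stand; what a row does not reach is not made up. A row lasts 1/10 s, in which the tool goes at most 50 mm and 8.59 degrees, less where a joint would pass 70% of its speed; a pose out of reach is approached as far as the arm can. A call is refused whole if a number of a shift passes 50 or a number of a turn 8.59, either way. A call with a gripper value outside its range is refused whole. The fingers move at their own pace and stop on an object; the grip force is fixed at half the most. Time passes only in rows, so rows that do not move let the fingers close. It gives the time, the measured TCP pose, the force and the opening at its end, in the units of the state.
- get_obs(): the state, without advancing time (a new reading comes with each control period).
- capture(name): name is "scene" or "top" or "wrist"; returns (picture, depth): 400x640x3 uint8, red, green, blue; 400x640 float32, mm along the optical axis (not along the pixel's ray), 0 where there is no reading.
- calibration(name): a dict with "fovy" (degrees; the focal length in pixels is half the picture's height over the tangent of half this angle, whatever the lens; pixels are square), "cx", "cy" (the principal point, pixels), "k1" (the pictures are not rectified: a ray, as slopes to the right and down, at radius r is drawn at 1 + k1 r^2 times it, then the intrinsics apply), "R" (3x3) and "t" (3): a world point X has camera coordinates R X + t. Camera axes: x right, y down, z forward; pixel columns grow to the right and rows downward; lengths in mm; the calibration is good to about 2 mm. A picture is of the moment at which its call begins: read the wrist's pose just before it. calibration takes no time and is no camera call; for the wrist camera it gives the pose at the moment of the call.
- close_job(): hands the job in, once; it reports no verdict.
The state is a dict: "time": time; "joint_positions": joint angles; "dq": joint speeds; "tau": joint torques, N m; "tool_pos": TCP position; "tcp_rot": TCP orientation; "contact_force": force on the tool from outside, world axes, zero at the start; "moment": the same for the moment, N m; "grip_width": finger opening in mm.
Only numpy, scipy, OpenCV 4.12 (cv2) and the standard library are available. Lean on these libraries where they do the work, as an engineer would, in place of code of your own. Each camera call takes 0.05 s, during which the arm holds its last target.

TASK

Tip the pot's lid up on one edge to free it while it is still at the rim, lift it off and set it down gently, handle up, on the white plate, and let go of it. Then take the egg rack by its red handle, lift it straight up until its feet are a few centimetres clear above the pot's rim, and finish while still holding it there over the pot, level and steady, with both eggs in their cups. Leave the pot, the plate and everything else where they stand.

Things in the scene. Friction and masses are not known exactly. Their poses are not given: they have to be found in the camera images.
- pot_rim (a point): aluminium pot, 170 mm across outside, 105 mm high, wall and floor 4 mm, two small loop handles on its sides (out to 112 mm from the axis, at 78 mm height); stands loose on the counter, 0.6 kg. This point is the centre of its mouth, at the rim's height; z up.
- lid_grip (a point): the lid's handle, a black bar 50 mm long (lid's x), 14 mm thick (lid's y), 20 mm high, on two thin posts. This point is the centre of the bar: 40 mm above the lid's lowest face, 34 mm above the pot's rim when seated, 28 mm above the lid's top; z is the lid's normal, up.
- lid: round aluminium lid lying loose on the pot's rim, 180 mm across, about 0.16 kg; its plug underneath (154 mm across, 6 mm deep) sits inside the rim with about 4 mm of play. Origin at the centre of its lowest face (6 mm below the rim when seated), z up.
- rack_grip (a point): the egg rack's handle, a red bar 36 mm long (rack's x), 12 mm thick (rack's y), 24 mm high, on the central post. This point is its centre: 78 mm above the rack's feet, when in the pot 23 mm below the rim; z up. The eggs stand beyond the bar's two ends; beside its broad faces there is free room, so grip it across y.
- rack: egg rack standing loose in the pot under the lid: aluminium disc 140 mm across, 24 to 28 mm above its feet, with a central post and two egg cups; about 0.29 kg with the eggs. Origin at the centre of the feet's plane, z up.
- cup_a (a point): where an egg's centre lies in the rack's cup at the rack's +x, 48 mm from the post and 52 mm above the feet.
- cup_b (a point): the same for the cup at the rack's -x.
- egg_a_center (a point): brown egg standing loose in the cup at the rack's +x; 42 mm thick, 50 mm high; this point is the centre of its thick part.
- egg_b_center (a point): brown egg standing loose in the cup at the rack's -x, the same size.
- pot: the same pot; origin at the centre of its underside.
- plate: white ceramic plate, 250 mm across, flat well 180 mm across with its face 5 mm above the counter, sloping rim 18 mm high; origin at the centre of its underside. The lid lies level in the well, its handle's centre then about 45 mm above the counter.
- griddle_edge (a point): round dark steel griddle, 236 mm across, 12 mm high, with a loop handle, lies near the far left corner; this point is on its edge nearest the robot, 118 mm from its centre. Leave alone.
- brush_head (a point): brush with a wooden handle and a red silicone head, 225 mm long, up to 25 mm high, lying at the far right; this point is in the head, 78 mm from the middle. Leave alone.
- mug: blue ceramic mug, 80 mm across, 92 mm high, on the right; origin at the centre of its underside. Leave alone.
- jar: amber glass jar with a steel cap, 68 mm across, 110 mm high, on the right; origin at the centre of its underside. Leave alone.
- board: small wooden chopping board 220 x 130 x 16 mm lying on the left; origin at the centre of its underside. Leave alone.
Not all that is in view belongs to the job. Leave any orange look-alike of the lid alone.

How it is judged:
By the outcome, as a careful person would: the job done as asked, in the order asked, and still so for the second after the job is handed in, while the arm keeps its last pose, push and grip.
It also fails if it takes over 67 s, if anything falls off the work surface, if the arm or the gripper's body presses on something with over 40 N, if the wrist force passes 120 N, or if a joint passes its speed limit or range.

## Working session

There is one attempt and no reset: what is moved stays moved. The work goes in short steps, Python scripts to look and compute and a shell command to move; the robot and the scene stay as the last step left them, time stands still between calls to the robot, and variables do not carry over. Pictures are saved under pics/ and viewed, and the job is handed in when it is done.

```bash
mkdir -p pics; cat > h.py <<'E'
import numpy as np, cv2
from plant import get_obs, capture, calibration
def K(c,h=400):
    f=h/2/np.tan(np.radians(c["fovy"])/2); return f
def und(c,u,v):
    f=K(c); d=np.array([(u-c["cx"])/f,(v-c["cy"])/f]); s=d.copy()
    for _ in range(20): s=d/(1+c["k1"]*(s@s))
    return s
def px2w(c,u,v,depth=None,z=None):
    s=und(c,u,v); R=np.array(c["R"]);t=np.array(c["t"])
    r=np.array([s[0],s[1],1.]); o=-R.T@t; d=R.T@r
    if z is not None: return o+d*(z-o[2])/d[2]
    return o+d*depth
def w2px(c,X):
    p=np.array(c["R"])@np.array(X)+np.array(c["t"]); s=p[:2]/p[2]; s=s*(1+c["k1"]*(s@s)); f=K(c)
    return s*f+np.array([c["cx"],c["cy"]])
def snap(n,tag):
    c=calibration(n); p,d=capture(n); cv2.imwrite(f"pics/{tag}.png",p[:,:,::-1]); np.savez(f"pics/{tag}.npz",p=p,d=d,c=np.array(c,dtype=object)); return c,p,d
def load(tag):
    a=np.load(f"pics/{tag}.npz",allow_pickle=True); return a["c"].item(),a["p"],a["d"]
def crop(tag,u0,v0,u1,v1,s,out):
    im=cv2.imread(f"pics/{tag}.png")[v0:v1,u0:u1]; cv2.imwrite(f"pics/{out}.png",cv2.resize(im,None,fx=s,fy=s,interpolation=cv2.INTER_CUBIC))
E
python3 - <<'E'
from h import *
for n in("scene","top"):
    c,p,d=snap(n,n+"0"); print(n,c)
print(get_obs())
E
```

```text
scene {'fovy': 56.094416257832286, 'cx': 314.35767827141905, 'cy': 202.62855224149877, 'k1': 0.022401147396787672, 'R': array([[-0.49023799,  0.87152852,  0.01023498],
       [ 0.67703025,  0.38817487, -0.62526019],
       [-0.54890505, -0.29959691, -0.78034924]]), 't': array([ 271.60104297, -321.27084607, 1618.50546214])}
top {'fovy': 44.61149273046928, 'cx': 316.7623117870008, 'cy': 203.30392379862477, 'k1': 0.0401738264926449, 'R': array([[-0.02717496, -0.99940741, -0.02112715],
       [-0.99274443,  0.02945823, -0.1165792 ],
       [ 0.11713249,  0.01780583, -0.99295666]]), 't': array([  30.27015339,  569.60650789, 1316.58762826])}
{'time': 0.1, 'joint_positions': array([-1.28101062e+00,  3.42642049e-01,  1.52488540e+00,  7.07382151e-06,
        1.27538531e+00, -1.46006511e-01]), 'dq': array([ 0.00111863, -0.00328337, -0.00201178,  0.00018316,  0.00150189,
       -0.00099969]), 'tau': array([ 2.14618260e-03, -4.32002556e+01, -2.44694817e+01,  7.18892715e-02,
        5.26707165e-02, -5.53426821e-05]), 'tool_pos': array([ 221.53665272, -475.58713161,  222.63276285]), 'tcp_rot': array([-3.14028759e+00, -1.98751401e-04,  4.35790022e-01]), 'contact_force': array([-0.81193619, -0.21319229,  0.0467019 ]), 'moment': array([ 0.03460332,  0.02025475, -0.05006663]), 'grip_width': 91.92029953625352}
```

View pics/top0.png

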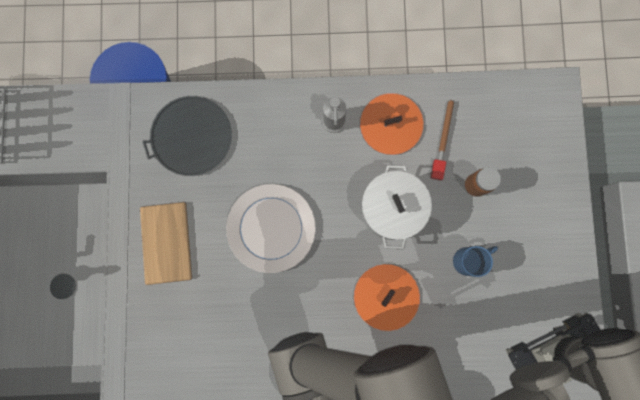

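View pics/scene0.png

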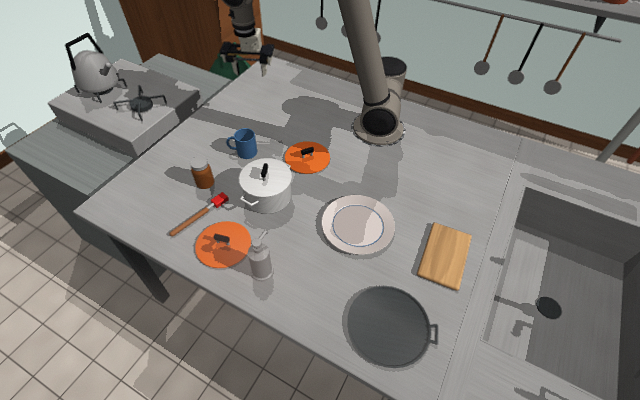

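Lid candidates in the top view are orange discs at (392,123) and (387,297), and the silver disc at (397,205) on the two-eared pot. The silver one fits: it is aluminium and lies on the pot. The plate is at (271,228). I'll confirm the lid in a crop.

```bash
python3 - <<'E'
from h import *
crop("top0",350,155,450,255,6,"c1")
crop("scene0",225,145,305,220,8,"c2")
c,p,d=load("top0")
for u,v in [(397,205),(398,202),(370,205),(400,235),(271,228),(271,185)]:
    print(u,v,d[v,u],px2w(c,u,v,d[v,u]).round(1))
E
```

```text
397 205 1227.6189 [ 546.2 -189.7  150.6]
398 202 1227.319 [ 553.5 -192.4  151.7]
370 205 1275.7621 [ 553.3 -126.3  104.1]
400 235 1260.8517 [ 472.7 -200.   108.3]
271 228 1372.4918 [507.4 145.2   6.2]
271 185 1376.0549 [628.  142.   16.7]
```

View pics/c1.png

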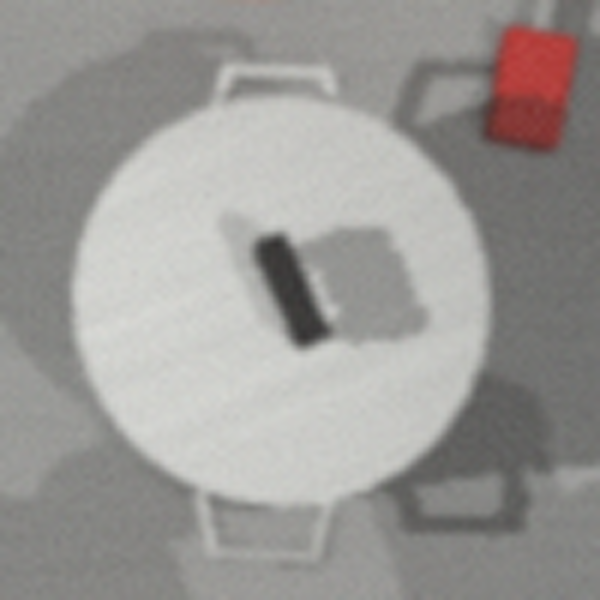

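View pics/c2.png

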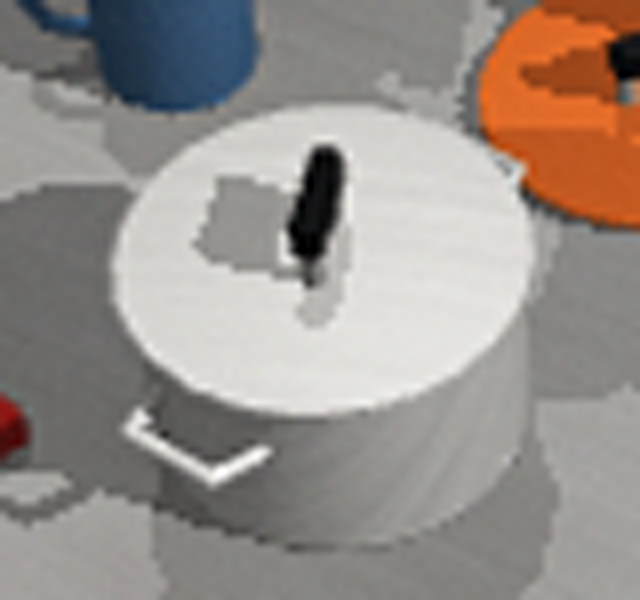

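```bash
python3 - <<'E'
from h import *
def circ(P):
    A=np.c_[2*P,np.ones(len(P))]; s=np.linalg.lstsq(A,(P**2).sum(1),rcond=None)[0]; return s[:2],np.sqrt(s[2]+s[:2]@s[:2])
for tag in("top0","scene0"):
    c,p,d=load(tag); p=p.astype(int)
    H,W=d.shape
    vv,uu=np.mgrid[0:H,0:W]
    P=np.full((H,W,3),np.nan)
    R=np.array(c["R"]);t=np.array(c["t"]);f=K(c)
    a=(uu-c["cx"])/f;b=(vv-c["cy"])/f;s,q=a.copy(),b.copy()
    for _ in range(15):
        k=1+c["k1"]*(s*s+q*q); s,q=a/k,b/k
    X=np.stack([s*d,q*d,d],-1)-t; P=X@R; P[d==0]=np.nan
    np.save(f"pics/{tag}_P.npy",P)
    roi=(np.hypot(P[...,0]-550,P[...,1]+190)<110)
    m=roi&(P[...,2]>132)&(P[...,2]<165)&(p.sum(-1)<200)
    B=P[m]; print(tag,"bar",len(B),np.median(B,0).round(1),np.percentile(B[:,2],[5,50,95]).round(1))
    rect=cv2.minAreaRect(B[:,:2].astype(np.float32)); print(rect)
    mm=B[:,:2].mean(0); w,v=np.linalg.eigh(np.cov((B[:,:2]-mm).T)); print(mm.round(1), np.degrees(np.arctan2(v[1,1],v[0,1])).round(1))
    L=P[roi&(P[...,2]>100)&(P[...,2]<125)]; 
    hull=cv2.convexHull(L[:,:2].astype(np.float32))[:,0]; print("lid",circ(hull),np.median(L[:,2]))
    pl=P[(np.hypot(P[...,0]-507,P[...,1]-145)<140)&(P[...,2]>12)&(P[...,2]<24)]
    hull=cv2.convexHull(pl[:,:2].astype(np.float32))[:,0]; print("plate",circ(hull))
E
```

```text
top0 bar 63 [ 551.3 -192.6  149.1] [144.1 149.1 153. ]
((551.8726806640625, -192.54067993164062), (42.05754089355469, 9.595288276672363), 21.987890243530273)
[ 551.8 -192.8] -158.9
lid (array([ 552.37524453, -194.10122304]), np.float64(89.62993235290978)) 108.66720836150917
plate (array([507.41606699, 146.73679853]), np.float64(123.68372419315597))
scene0 bar 59 [ 560.7 -191.   148.9] [137.8 148.9 152.9]
((557.204833984375, -193.39495849609375), (47.97755432128906, 14.131566047668457), 21.522567749023438)
[ 559.7 -191.1] -159.2
lid (array([ 553.30590787, -195.21914815]), np.float64(90.00395681447195)) 110.76816149951401
plate (array([507.95899201, 144.26065428]), np.float64(123.81436416995646))
```

Silver lid confirmed: centre about (552.5,-194), bar at 21.5°; plate centre (507.5,145.5). The rows can't tilt the tool directly. But each row starts from the measured pose, so I'll see if the reach limit gives a lasting tool tilt. With a tilted tool, turning about its axis would tip the lid.

```bash
cat >> h.py <<'E'
from scipy.spatial.transform import Rotation as Ro
def Rt(o=None):
    o=o or get_obs(); return Ro.from_euler("xyz",o["tcp_rot"]).as_matrix()
def st():
    o=get_obs(); R=Rt(o); print("t",round(o["time"],2),"pos",o["tool_pos"].round(1),"tip/grasp",(o["tool_pos"]+6*R[:,2]).round(1),"z",R[:,2].round(3),"tilt",np.degrees(np.arccos(-R[2,2])).round(2),"xaz",np.degrees(np.arctan2(R[1,0],R[0,0])).round(2),"yz",R[2,1].round(3),"F",o["contact_force"].round(1),"w",round(o["grip_width"],1),"q",o["joint_positions"].round(2))
    return o,R
def togo(target,grasp=False):
    o,R=st(); p=o["tool_pos"]+(6*R[:,2] if grasp else 0); d=np.array(target)-p
    print("world d",d.round(1),"tool d",(R.T@d).round(1)); return R.T@d
E
python3 -c "
from h import *
togo([221.5,-475.6,330]); togo([690,272,330])"
```

```text
t 0.1 pos [ 221.5 -475.6  222.6] tip/grasp [ 221.5 -475.6  216.6] z [-0.     0.001 -1.   ] tilt 0.08 xaz 24.97 yz -0.001 F [-0.8 -0.2  0. ] w 91.9 q [-1.28  0.34  1.52  0.    1.28 -0.15]
world d [ -0.   -0.  107.4] tool d [-0.000e+00 -1.000e-01 -1.074e+02]
t 0.1 pos [ 221.5 -475.6  222.6] tip/grasp [ 221.5 -475.6  216.6] z [-0.     0.001 -1.   ] tilt 0.08 xaz 24.97 yz -0.001 F [-0.8 -0.2  0. ] w 91.9 q [-1.28  0.34  1.52  0.    1.28 -0.15]
world d [468.5 747.6 107.4] tool d [ 740.3 -480.1 -106.6]
```

```bash
python3 -m jog '[0,10,-6,-45,3.5, 0,20,-13,-40,0, 0,38,-25,-10,0, 0,40,-26,0,0, 0,40,-26,0,0]'; python3 -m jog '[0,40,-26,0,0, 0,40,-26,0,0,0,40,-26,0,0,0,40,-26,0,0,0,40,-26,0,0]';python3 -m jog '[0,40,-26,0,0, 0,40,-26,0,0,0,40,-26,0,0,0,40,-26,0,0,0,40,-26,0,0]';  python3 -c "
from h import *
togo([690,272,330])"
```

```text
time: 0.6
tool_pos: [323.9, -331.3, 318.7]
tcp_rot: [-3.134, -0.001, 0.362]
contact_force: [1.5, -0.5, -0.9]
grip_width: 91.4
time: 1.1
tool_pos: [468.4, -130.0, 319.4]
tcp_rot: [-3.134, -0.0, 0.36]
contact_force: [1.3, -0.3, -0.3]
grip_width: 91.8
time: 1.6
tool_pos: [613.2, 72.0, 318.7]
tcp_rot: [-3.133, 0.003, 0.361]
contact_force: [1.6, -0.9, -0.5]
grip_width: 91.5
t 1.6 pos [613.2  72.  318.7] tip/grasp [613.2  72.  312.7] z [-0.005  0.007 -1.   ] tilt 0.51 xaz 20.67 yz -0.009 F [ 1.6 -0.9 -0.5] w 91.5 q [-0.01  0.48  1.05  0.01  1.61  1.2 ]
world d [ 76.8 200.   11.3] tool d [ 142.4 -160.1  -10.2]
```

```bash
python3 -m jog '[0,20,-40,0,0, 0,20,-40,0,0,0,20,-40,0,0,0,20,-30,0,0,0,30,0,0,0]';python3 -m jog '[0,40,0,0,0, 0,40,0,0,0,0,40,0,0,0]';  python3 -c "
from h import *
st()"
```

```text
time: 2.1
tool_pos: [663.1, 263.8, 315.2]
tcp_rot: [-3.13, 0.009, 0.366]
contact_force: [0.1, -0.1, 0.3]
grip_width: 91.9
time: 2.4
tool_pos: [738.3, 294.3, 304.1]
tcp_rot: [-3.13, -0.006, 0.368]
contact_force: [72.5, 24.8, 23.7]
grip_width: 91.7
t 2.4 pos [738.3 294.3 304.1] tip/grasp [738.3 294.4 298.1] z [ 0.001  0.013 -1.   ] tilt 0.76 xaz 21.11 yz -0.012 F [72.5 24.8 23.7] w 91.7 q [0.28 1.03 0.04 0.01 2.07 1.49]
```

The reach limit holds orientation and only pushes against a joint limit, so that doesn't work. I'm backing off. New plan: pinch the handle bar near one end with just enough closure to raise that side, so the lid pivots in the pads about its far edge.

```bash
python3 -m jog '[0,-10,0,-2,0,0,-30,10,0,0,0,-30,30,0,0,0,-30,35,0,0,0,-30,35,0,0]'; python3 -c "
from h import *
togo([530,-202,250])"
```

```text
time: 2.9
tool_pos: [660.0, 151.9, 272.5]
tcp_rot: [-3.123, 0.039, 0.378]
contact_force: [0.8, 1.1, -0.1]
grip_width: 91.8
t 2.9 pos [660.  151.9 272.5] tip/grasp [659.8 152.  266.5] z [-0.043  0.003 -0.999] tilt 2.48 xaz 21.66 yz -0.019 F [ 0.8  1.1 -0.1] w 91.8 q [0.11 0.65 0.89 0.01 1.65 1.3 ]
world d [-130.  -353.9  -22.5] tool d [-250.4  281.5   27. ]
```

```bash
python3 -m jog '[0,0,0,0,0]' >/dev/null; python3 -c "
from h import *
st()";  python3 -m jog '[0,-33,37,0,0,0,-33,37,0,0,0,-33,37,0,0,0,-33,37,0,0,0,-33,37,0,0]' >/dev/null; python3 -m jog '[0,0,0,0,0]' >/dev/null; python3 -c "
from h import *
togo([530,-202,250])"
```

```text
t 3.0 pos [658.  146.7 271.9] tip/grasp [657.7 146.7 265.9] z [-0.047  0.001 -0.999] tilt 2.7 xaz 21.36 yz -0.018 F [0.6 0.2 0.1] w 91.9 q [0.1  0.64 0.9  0.01 1.65 1.3 ]
t 3.6 pos [571.7 -85.1 272.3] tip/grasp [571.4 -85.1 266.3] z [-0.051  0.002 -0.999] tilt 2.91 xaz 21.54 yz -0.021 F [ 0.8  1.2 -0.1] w 92.3 q [-0.27  0.44  1.24 -0.01  1.51  0.92]
world d [ -41.7 -116.9  -22.3] tool d [-80.6  93.9  24.1]
```

```bash
python3 -m jog '[0,-27,31,8,0,0,-27,31,8,0,0,-20,25,6,0,0,-6,7,2,0,0,0,0,0,0]' >/dev/null; python3 - <<'E'
from h import *
togo([530,-202,250])
c,p,d=snap("wrist","w1")
E
```

```text
t 4.1 pos [ 532.7 -203.1  248.3] tip/grasp [ 532.4 -203.   242.3] z [-0.049  0.005 -0.999] tilt 2.84 xaz 21.6 yz -0.023 F [0.1 0.1 0.3] w 91.7 q [-0.49  0.44  1.31 -0.02  1.44  0.71]
world d [-2.7  1.1  1.7] tool d [-2.2 -2.  -1.6]
```

View pics/w1.png

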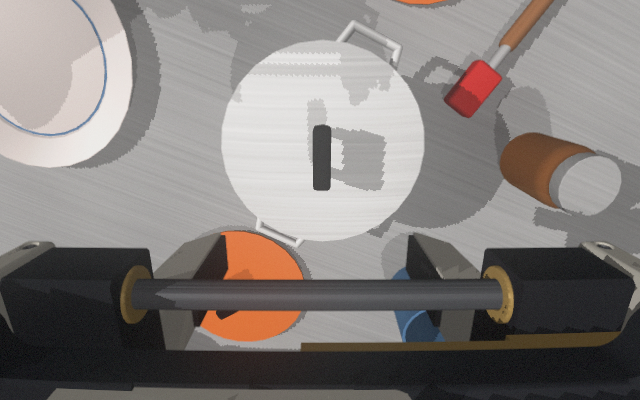

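Wrist view: the silver lid is at about (322,140) and its bar runs from (322,126) to (322,190), parallel to the tool's x.

```bash
python3 - <<'E'
from h import *
c,p,d=load("w1")
m=(p.astype(int).sum(-1)<160); m[:115]=0;m[200:]=0;m[:,:305]=0;m[:,335:]=0
n,l,s,_=cv2.connectedComponentsWithStats(m.astype(np.uint8)); i=1+np.argmax(s[1:,4]); print(s[i])
v,u=np.where(l==i); P=np.array([px2w(c,a,b,depth=d[b,a]) for a,b in zip(u,v) if d[b,a]>0]); P=P[(P[:,2]>144)&(P[:,2]<156)]
print(len(P),cv2.minAreaRect(P[:,:2].astype(np.float32)),np.median(P[:,2]))
r=cv2.minAreaRect(np.array([px2w(c,a,b,z=149)[:2] for a,b in zip(u,v)],np.float32)); print(r)
E
```

```text
Traceback (most recent call last):
ValueError: attempt to get argmax of an empty sequence
```

```bash
python3 - <<'E'
from h import *
c,p,d=load("w1")
print(p[150,322],p[150,345])
m=(p.astype(int).sum(-1)<225); m[:115]=0;m[200:]=0;m[:,:305]=0;m[:,335:]=0
n,l,s,_=cv2.connectedComponentsWithStats(m.astype(np.uint8)); i=1+np.argmax(s[1:,4]); print(s[i])
v,u=np.where(l==i); P=np.array([px2w(c,a,b,depth=d[b,a]) for a,b in zip(u,v) if d[b,a]>0]); P=P[(P[:,2]>144)&(P[:,2]<156)]
print(len(P),cv2.minAreaRect(P[:,:2].astype(np.float32)),np.median(P[:,2]))
r=cv2.minAreaRect(np.array([px2w(c,a,b,z=149)[:2] for a,b in zip(u,v)],np.float32)); print(r)
E
```

```text
[77 77 76] [166 165 162]
[ 313  126   18   64 1018]
1002 ((557.0255126953125, -195.16213989257812), (48.97903823852539, 13.218870162963867), 21.348302841186523) 149.45895976150126
((557.6754150390625, -194.9355926513672), (49.652923583984375, 13.109405517578125), 21.356672286987305)
```

```bash
python3 -c "
from h import *
togo([536,-203,141],True)"; python3 -m jog '[0,4,1,30,0,0,-1,1,30,0,0,-1,1,20,0,0,0,0,8,0,0,0,0,0,0]' >/dev/null; python3 -c "
from h import *
togo([536,-203,141],True)"
```

```text
t 4.15 pos [ 533.  -202.4  248.4] tip/grasp [ 532.7 -202.4  242.4] z [-0.049  0.005 -0.999] tilt 2.83 xaz 21.65 yz -0.023 F [0.4 0.8 0.3] w 91.9 q [-0.49  0.44  1.31 -0.02  1.44  0.71]
world d [   3.3   -0.6 -101.4] tool d [  7.3   4.1 101.1]
t 4.65 pos [ 537.5 -196.1  160.1] tip/grasp [ 537.3 -196.1  154.1] z [-0.043  0.005 -0.999] tilt 2.46 xaz 22.12 yz -0.021 F [-0.2 -0.1  0.6] w 92.1 q [-0.48  0.51  1.45 -0.02  1.23  0.72]
world d [ -1.3  -6.9 -13.1] tool d [-3.3  6.2 13.1]
```

```bash
python3 -m jog '[0,-3,6,8,0,0,0,0,4,0,0,0,0,0,0]' >/dev/null; python3 -c "
from h import *
togo([536,-203,141],True)"
```

```text
t 4.95 pos [ 538.7 -202.3  149.9] tip/grasp [ 538.5 -202.3  143.9] z [-0.038  0.003 -0.999] tilt 2.21 xaz 22.24 yz -0.018 F [-0.1 -1.  -0.3] w 91.8 q [-0.48  0.52  1.45 -0.02  1.2   0.71]
world d [-2.5 -0.7 -2.9] tool d [-2.4 -0.2  3. ]
```

```bash
python3 -m jog '[0.3,-2,0,3,0.8,0.6,0,0,0,0,0.8,0,0,0,0,0.8,0,0,0,0]'; python3 -m jog '[0.82,0,0,0,0,0.82,0,0,0,0]'; python3 -c "
from h import *
togo([536,-203,141],True)"
```

```text
time: 5.35
tool_pos: [537.1, -203.8, 148.2]
tcp_rot: [-3.127, 0.033, 0.372]
contact_force: [-0.1, -1.1, -0.2]
grip_width: 64.7
time: 5.55
tool_pos: [537.2, -203.9, 148.5]
tcp_rot: [-3.127, 0.032, 0.372]
contact_force: [-0.3, 0.1, -0.8]
grip_width: 48.6
t 5.55 pos [ 537.2 -203.9  148.5] tip/grasp [ 537.  -203.9  142.5] z [-0.036  0.002 -0.999] tilt 2.04 xaz 21.3 yz -0.015 F [-0.3  0.1 -0.8] w 48.6 q [-0.49  0.52  1.46 -0.02  1.2   0.72]
world d [-1.   0.9 -1.5] tool d [-0.6 -1.2  1.5]
```

```bash
python3 -m jog '[0.82,0,0,0,0,0.82,0,0,0,0,0.82,0,0,0,0,0.82,0,0,0,0,0.82,0,0,0,0]'; python3 -m jog '[0.835,0,0,0,0,0.835,0,0,0,0]';python3 -m jog '[0.845,0,0,0,0,0.845,0,0,0,0]'
```

```text
time: 6.05
tool_pos: [537.3, -203.9, 148.6]
tcp_rot: [-3.127, 0.032, 0.372]
contact_force: [-0.2, 0.5, -0.4]
grip_width: 17.0
time: 6.25
tool_pos: [537.3, -203.9, 148.5]
tcp_rot: [-3.127, 0.032, 0.372]
contact_force: [-0.8, -1.0, 0.2]
grip_width: 15.2
time: 6.45
tool_pos: [537.3, -203.8, 148.5]
tcp_rot: [-3.127, 0.032, 0.372]
contact_force: [-0.3, 0.4, 0.5]
grip_width: 14.2
```

```bash
python3 -m jog '[0.85,0,0,0,0,0.85,0,0,0,0,0.855,0,0,0,0,0.855,0,0,0,0]'; python3 -m jog '[0.855,0,0,-2,0,0.855,0,0,-2,0,0.855,0,0,0,0]'; python3 - <<'E'
from h import *
st(); snap("scene","s2"); crop("s2",215,130,315,220,8,"s2c")
E
```

```text
time: 6.85
tool_pos: [537.3, -203.8, 148.5]
tcp_rot: [-3.127, 0.032, 0.372]
contact_force: [-0.5, -0.1, -0.5]
grip_width: 13.1
time: 7.15
tool_pos: [537.5, -203.9, 152.9]
tcp_rot: [-3.127, 0.032, 0.372]
contact_force: [-0.2, -0.0, 0.4]
grip_width: 12.9
t 7.15 pos [ 537.5 -203.9  152.9] tip/grasp [ 537.3 -203.9  146.9] z [-0.035  0.002 -0.999] tilt 2.03 xaz 21.31 yz -0.015 F [-0.2 -0.   0.4] w 12.9 q [-0.49  0.51  1.45 -0.02  1.21  0.72]
```

View pics/s2c.png

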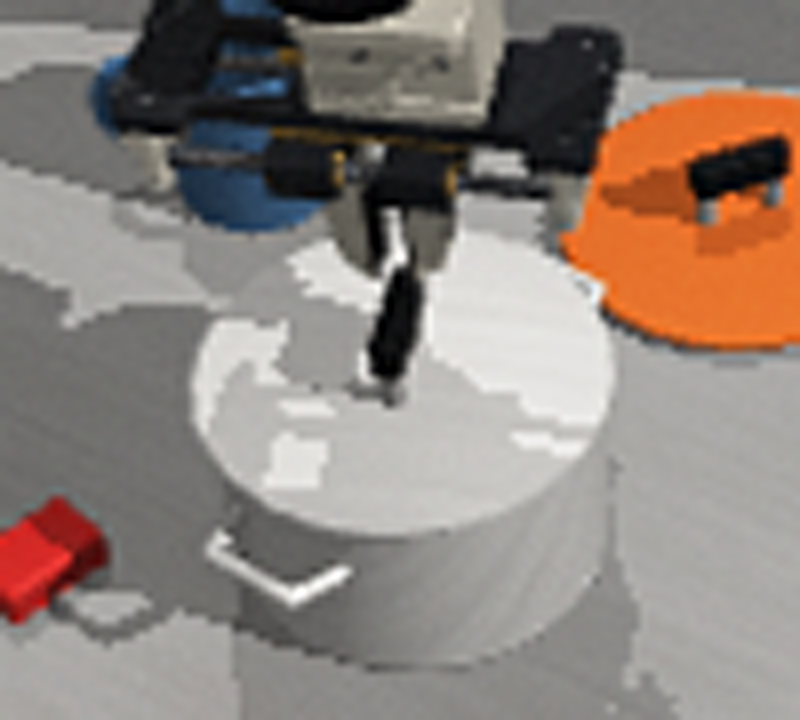

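```bash
python3 -m jog '[0.855,0,0,3,0,0.855,0,0,2,0,0.87,0,0,0,0,0.87,0,0,0,0,0.87,0,0,0,0]';  python3 -m jog '[0.89,0,0,0,0,0.89,0,0,0,0,0.89,0,0,0,0]'; python3 -m jog '[0.89,0,0,-2,0,0.89,0,0,-1,0,0.89,0,0,0,0]'; python3 -c "
from h import *
for i in range(4): st()"
```

```text
time: 7.7
tool_pos: [537.0, -203.8, 147.0]
tcp_rot: [-3.126, 0.033, 0.372]
contact_force: [0.2, 0.2, 0.2]
grip_width: 11.9
time: 8.0
tool_pos: [537.1, -203.8, 147.1]
tcp_rot: [-3.126, 0.033, 0.372]
contact_force: [0.5, -0.4, 0.0]
grip_width: 10.0
time: 8.3
tool_pos: [537.3, -203.8, 150.5]
tcp_rot: [-3.127, 0.033, 0.372]
contact_force: [-0.3, -0.1, -0.2]
grip_width: 9.7
t 8.3 pos [ 537.3 -203.8  150.5] tip/grasp [ 537.  -203.8  144.5] z [-0.036  0.002 -0.999] tilt 2.06 xaz 21.31 yz -0.015 F [-0.3 -0.1 -0.2] w 9.7 q [-0.49  0.52  1.46 -0.02  1.2   0.72]
t 8.3 pos [ 537.3 -203.8  150.5] tip/grasp [ 537.  -203.8  144.5] z [-0.036  0.002 -0.999] tilt 2.06 xaz 21.31 yz -0.015 F [-0.3 -0.1 -0.2] w 9.7 q [-0.49  0.52  1.46 -0.02  1.2   0.72]
t 8.3 pos [ 537.3 -203.8  150.5] tip/grasp [ 537.  -203.8  144.5] z [-0.036  0.002 -0.999] tilt 2.06 xaz 21.31 yz -0.015 F [-0.3 -0.1 -0.2] w 9.7 q [-0.49  0.52  1.46 -0.02  1.2   0.72]
t 8.3 pos [ 537.3 -203.8  150.5] tip/grasp [ 537.  -203.8  144.5] z [-0.036  0.002 -0.999] tilt 2.06 xaz 21.31 yz -0.015 F [-0.3 -0.1 -0.2] w 9.7 q [-0.49  0.52  1.46 -0.02  1.2   0.72]
```

```bash
python3 - <<'E'
from h import *
c,p,d=snap("wrist","w2"); o,R=st()
for g in (0,6,25): print(w2px(c,o["tool_pos"]+g*R[:,2]).round(1))
print("bar near end/far end px", w2px(c,[534,-204,149]).round(1), w2px(c,[580,-186,149]).round(1))
E
```

```text
t 8.35 pos [ 537.2 -203.8  150.4] tip/grasp [ 537.  -203.8  144.4] z [-0.036  0.002 -0.999] tilt 2.06 xaz 21.31 yz -0.015 F [-0.   0.4 -0. ] w 10.1 q [-0.49  0.52  1.46 -0.02  1.2   0.72]
[316.3 251.4]
[316.3 246.5]
[316.3 232.6]
bar near end/far end px [314.4 255.3] [314.1 164.1]
```

View pics/w2.png

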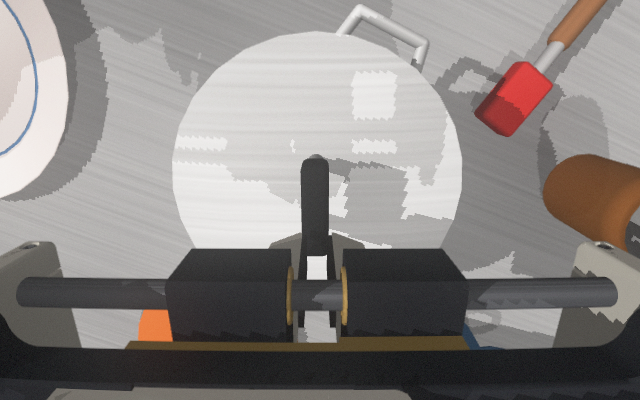

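```bash
cat >> h.py <<'E'
def cloud(c,d):
    f=K(c); H,W=d.shape; m1=np.zeros((H,W)); 
    vv,uu=np.mgrid[0:H,0:W]; a=(uu-c["cx"])/f;b=(vv-c["cy"])/f;s,q=a.copy(),b.copy()
    for _ in range(15):
        k=1+c["k1"]*(s*s+q*q); s,q=a/k,b/k
    P=(np.stack([s*d,q*d,d],-1)-np.array(c["t"]))@np.array(c["R"]); P[d==0]=np.nan; return P
def plane(P):
    A=np.c_[P[:,:2],np.ones(len(P))]; 
    w=np.ones(len(P),bool)
    for _ in range(5):
        x=np.linalg.lstsq(A[w],P[w,2],rcond=None)[0]; r=P[:,2]-A@x; w=abs(r)<2.5
    return x,w.sum()
E
python3 - <<'E'
from h import *
c,p,d=load("w2"); P=cloud(c,d)
L=P[40:230,180:455].reshape(-1,3); L=L[(L[:,2]>95)&(L[:,2]<128)]
x,n=plane(L); print(n,x,"tilt",np.degrees(np.arctan(np.hypot(*x[:2]))),"z at centre",x@[556,-195,1])
for v in (150,155,160,165,170,180,200,220,240,250,255,260): print(v,P[v,315].round(1))
print("row 240",[ (u,P[240,u].round(0).tolist()) for u in range(280,350,6)])
E
python3 -c "
from h import *
crop('w2',250,140,390,340,4,'w2c')"
```

```text
43912 [-1.34928248e-02 -4.69595057e-03  1.17342551e+02] tilt 0.8185088743478144 z at centre 110.75625050959606
150 [ 579.4 -185.9  111.2]
155 [ 577.6 -186.7  116.3]
160 [ 579.5 -186.4  137.5]
165 [ 579.5 -186.7  148. ]
170 [ 577.7 -187.4  150. ]
180 [ 572.7 -189.3  149.1]
200 [ 563.4 -192.9  150.2]
220 [ 552.9 -197.   149. ]
240 [ 542.9 -200.9  150. ]
250 [ 536.9 -203.2  148.6]
255 [ 534.3 -204.2  149. ]
260 [ 511.1 -212.4  110.7]
row 240 [(280, [543.0, -183.0, 163.0]), (286, [544.0, -186.0, 164.0]), (292, [545.0, -189.0, 164.0]), (298, [546.0, -191.0, 164.0]), (304, [546.0, -194.0, 161.0]), (310, [542.0, -199.0, 149.0]), (316, [543.0, -201.0, 150.0]), (322, [544.0, -204.0, 149.0]), (328, [550.0, -205.0, 161.0]), (334, [553.0, -207.0, 164.0]), (340, [554.0, -210.0, 164.0]), (346, [555.0, -212.0, 164.0])]
```

View pics/w2c.png

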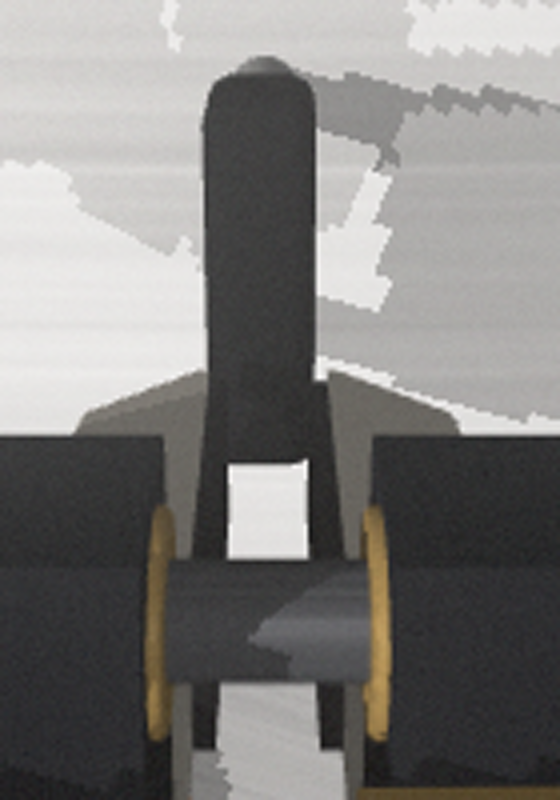

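```bash
python3 - <<'E'
from h import *
c,p,d=load("w1"); P=cloud(c,d)
L=P[40:235,180:455].reshape(-1,3); L=L[(L[:,2]>95)&(L[:,2]<128)]
x,n=plane(L); print(n,x,"tilt",np.degrees(np.arctan(np.hypot(*x[:2]))),"z at centre",x@[556,-195,1])
E
python3 -m jog '[0.89,0,0,-2,0,0.89,0,0,-2,0,0.89,0,0,0,0]'; python3 - <<'E'
from h import *
c,p,d=snap("wrist","w3"); P=cloud(c,d)
L=P[40:230,180:455].reshape(-1,3); L=L[(L[:,2]>95)&(L[:,2]<128)]
x,n=plane(L); print(n,x,"tilt",np.degrees(np.arctan(np.hypot(*x[:2]))),"z at centre",x@[556,-195,1])
st()
E
```

```text
29647 [-8.28271730e-04  2.21150718e-04  1.10711175e+02] tilt 0.049118938250013865 z at centre 110.20753165794326
time: 8.65
tool_pos: [537.4, -203.9, 154.8]
tcp_rot: [-3.127, 0.033, 0.372]
contact_force: [0.3, 0.3, -0.7]
grip_width: 10.3
43221 [-1.27076192e-02 -4.36162346e-03  1.16923335e+02] tilt 0.7697398020090122 z at centre 110.70841496986161
t 8.7 pos [ 537.4 -203.8  154.7] tip/grasp [ 537.2 -203.8  148.7] z [-0.036  0.002 -0.999] tilt 2.06 xaz 21.31 yz -0.015 F [-0.4 -0.6  0.4] w 10.4 q [-0.49  0.51  1.45 -0.02  1.21  0.72]
```

Compared with the baseline (0.05°), the lid has already tipped 0.8° about its far edge, so the pivot works; the grip then slipped. I'll re-seat a little further onto the bar and squeeze slightly more.

```bash
python3 -m jog '[0.82,0,0,0,0,0.82,0,0,3,0,0.82,4,0,4,0,0.82,0,0,3,0,0.82,0,0,0,0]' >/dev/null; python3 -m jog '[0.87,0,0,0,0,0.89,0,0,0,0,0.89,0,0,0,0,0.9,0,0,0,0,0.9,0,0,0,0]'; python3 -m jog '[0.92,0,0,0,0,0.92,0,0,0,0,0.92,0,0,0,0]'; python3 -c "
from h import *
togo([540,-201.5,141],True)"
```

```text
time: 9.7
tool_pos: [540.8, -201.9, 143.2]
tcp_rot: [-3.126, 0.033, 0.372]
contact_force: [0.4, -0.3, -0.8]
grip_width: 12.7
time: 10.0
tool_pos: [540.8, -201.9, 143.1]
tcp_rot: [-3.126, 0.033, 0.372]
contact_force: [0.6, 0.6, -1.4]
grip_width: 12.3
t 10.0 pos [ 540.8 -201.9  143.1] tip/grasp [ 540.6 -201.9  137.1] z [-0.037  0.003 -0.999] tilt 2.11 xaz 21.31 yz -0.016 F [ 0.6  0.6 -1.4] w 12.3 q [-0.48  0.53  1.46 -0.02  1.19  0.72]
world d [-0.6  0.4  3.9] tool d [-0.5 -0.7 -3.8]
```

```bash
python3 -m jog '[0.92,0,0,-1,0,0.92,0,0,-1,0,0.92,0,0,0,0]'; cat > lidchk.py <<'E'
from h import *
import sys
c,p,d=snap("wrist",sys.argv[1]); P=cloud(c,d)
L=P[20:230,160:455].reshape(-1,3); L=L[(L[:,2]>80)&(L[:,2]<135)&(np.hypot(L[:,0]-556,L[:,1]+195)<95)]
x,n=plane(L); print(n,"grad",x[:2].round(4),"tilt",np.degrees(np.arctan(np.hypot(*x[:2]))).round(2),"z at centre",(x@[556,-195,1]).round(1), "far", (x@[640,-162,1]).round(1),"near",(x@[472,-228,1]).round(1))
st()
E
python3 lidchk.py w4
```

```text
time: 10.3
tool_pos: [540.6, -201.9, 145.0]
tcp_rot: [-3.125, 0.034, 0.372]
contact_force: [-0.3, -0.5, -1.1]
grip_width: 12.6
43952 grad [-0.0221 -0.0114] tilt 1.42 z at centre 112.6 far 110.4 near 114.8
t 10.35 pos [ 540.6 -201.9  144.9] tip/grasp [ 540.4 -201.9  138.9] z [-0.038  0.003 -0.999] tilt 2.16 xaz 21.31 yz -0.016 F [-0.1  0.2 -1.8] w 12.9 q [-0.48  0.53  1.46 -0.02  1.19  0.72]
```

It tips about the far edge (1.4°, far side still down). I'll continue along the arc.

```bash
python3 -m jog '[0.92,0.5,0,-2,0,0.92,0.5,0,-2,0,0.92,0.5,0,-2,0,0.92,0,0,0,0]'; python3 lidchk.py w5
```

```text
time: 10.75
tool_pos: [542.4, -201.3, 151.4]
tcp_rot: [-3.125, 0.034, 0.372]
contact_force: [-0.5, 0.0, -0.8]
grip_width: 12.5
43904 grad [-0.0225 -0.0114] tilt 1.44 z at centre 119.0 far 116.8 near 121.3
t 10.8 pos [ 542.3 -201.3  151.2] tip/grasp [ 542.1 -201.3  145.2] z [-0.038  0.003 -0.999] tilt 2.18 xaz 21.31 yz -0.017 F [-0.3 -0.3 -0.8] w 12.7 q [-0.48  0.52  1.44 -0.02  1.21  0.73]
```

Too firm: the lid rose as a whole by about 6 mm. I'll lower it back onto the rim and use a lighter squeeze.

```bash
python3 -m jog '[0.92,-0.5,0,3,0,0.92,-1,0,3,0,0.92,0,0,2,0,0.88,0,0,0,0,0.88,0,0,0,0]'; python3 lidchk.py w6;  python3 -m jog '[0.88,0.5,0,-2,0,0.88,0.5,0,-2,0,0.88,0,0,0,0]'; python3 lidchk.py w7
```

```text
time: 11.3
tool_pos: [540.9, -202.1, 146.3]
tcp_rot: [-3.128, 0.031, 0.372]
contact_force: [0.2, -0.2, -0.6]
grip_width: 12.6
45213 grad [0.0155 0.0006] tilt 0.89 z at centre 114.4 far 115.8 near 113.1
t 11.35 pos [ 540.9 -202.1  146.1] tip/grasp [ 540.7 -202.1  140.2] z [-0.034  0.002 -0.999] tilt 1.97 xaz 21.31 yz -0.014 F [-0.6  1.1  0.2] w 12.8 q [-0.48  0.52  1.46 -0.02  1.19  0.72]
time: 11.65
tool_pos: [541.8, -201.7, 149.3]
tcp_rot: [-3.127, 0.032, 0.372]
contact_force: [-0.9, 0.1, -0.3]
grip_width: 12.6
44085 grad [-0.0169 -0.011 ] tilt 1.16 z at centre 117.1 far 115.3 near 118.8
t 11.7 pos [ 541.7 -201.6  149.2] tip/grasp [ 541.4 -201.6  143.2] z [-0.036  0.002 -0.999] tilt 2.06 xaz 21.31 yz -0.015 F [ 0.4 -0.5 -0.9] w 13.0 q [-0.48  0.52  1.45 -0.02  1.2   0.72]
```

```bash
python3 -m jog '[0.88,-3,0,0,0,0.88,-2,0,2,0,0.88,0,0,3,0,0.88,0,0,2,0,0.88,0,0,0,0]'; python3 lidchk.py w8
```

```text
time: 12.2
tool_pos: [536.7, -203.6, 143.2]
tcp_rot: [-3.127, 0.031, 0.372]
contact_force: [0.1, -1.7, -0.9]
grip_width: 12.8
44145 grad [-0.0154 -0.0076] tilt 0.98 z at centre 110.9 far 109.3 near 112.4
t 12.25 pos [ 536.7 -203.6  143.1] tip/grasp [ 536.5 -203.6  137.1] z [-0.034  0.002 -0.999] tilt 1.96 xaz 21.3 yz -0.014 F [-0.4 -0.   2.2] w 12.9 q [-0.49  0.52  1.47 -0.02  1.18  0.72]
```

```bash
python3 -m jog '[0.86,0,0,0,0,0.86,0,0,0,0,0.86,0,0,0,0,0.86,0.3,0,-2,0,0.86,0.3,0,-2,0]'; python3 lidchk.py w9
```

```text
time: 12.75
tool_pos: [537.0, -203.3, 146.4]
tcp_rot: [-3.126, 0.032, 0.372]
contact_force: [-1.1, -0.3, -1.6]
grip_width: 12.9
43935 grad [-0.0201 -0.0119] tilt 1.34 z at centre 114.0 far 111.9 near 116.0
t 12.8 pos [ 537.2 -203.4  146.8] tip/grasp [ 537.  -203.4  140.8] z [-0.035  0.002 -0.999] tilt 2.02 xaz 21.29 yz -0.015 F [-0.3 -0.1 -1. ] w 13.2 q [-0.49  0.52  1.46 -0.02  1.19  0.72]
```

```bash
python3 -m jog '[0.856,0,0,0,0,0.856,0,0,0,0]'; python3 lidchk.py w10;python3 -m jog '[0.852,0,0,0,0,0.852,0,0,0,0]'; python3 lidchk.py w11
```

```text
time: 13.0
tool_pos: [537.1, -203.4, 146.6]
tcp_rot: [-3.127, 0.032, 0.372]
contact_force: [-0.1, -1.1, -1.3]
grip_width: 13.4
43913 grad [-0.0204 -0.0117] tilt 1.35 z at centre 114.1 far 112.0 near 116.2
t 13.05 pos [ 537.1 -203.4  146.6] tip/grasp [ 536.9 -203.4  140.6] z [-0.036  0.002 -0.999] tilt 2.05 xaz 21.3 yz -0.015 F [0.3 0.1 0. ] w 13.5 q [-0.49  0.52  1.46 -0.02  1.19  0.72]
time: 13.25
tool_pos: [537.0, -203.4, 146.4]
tcp_rot: [-3.126, 0.033, 0.372]
contact_force: [0.5, 0.4, -1.4]
grip_width: 13.6
43929 grad [-0.0208 -0.0112] tilt 1.35 z at centre 113.9 far 111.8 near 116.0
t 13.3 pos [ 537.  -203.3  146.4] tip/grasp [ 536.8 -203.3  140.4] z [-0.036  0.002 -0.999] tilt 2.06 xaz 21.3 yz -0.015 F [ 0.3  0.2 -0.7] w 13.4 q [-0.49  0.52  1.46 -0.02  1.19  0.72]
```

```bash
python3 -m jog '[0.849,0,0,0,0,0.849,0,0,0,0]'; python3 lidchk.py w12
```

```text
time: 13.5
tool_pos: [537.0, -203.3, 146.3]
tcp_rot: [-3.126, 0.033, 0.372]
contact_force: [-0.6, 0.1, -1.4]
grip_width: 13.6
43905 grad [-0.0214 -0.0113] tilt 1.39 z at centre 113.9 far 111.7 near 116.0
t 13.55 pos [ 537.  -203.3  146.3] tip/grasp [ 536.8 -203.3  140.3] z [-0.036  0.002 -0.999] tilt 2.07 xaz 21.3 yz -0.015 F [ 0.6 -0.4 -1.3] w 13.9 q [-0.49  0.52  1.46 -0.02  1.19  0.72]
```

```bash
python3 -m jog '[0.847,0,0,0,0,0.847,0,0,0,0]'|tail -1; python3 lidchk.py w13;python3 -m jog '[0.845,0,0,0,0,0.845,0,0,0,0]'|tail -1; python3 lidchk.py w14
```

```text
grip_width: 14.1
43247 grad [-0.0153 -0.0066] tilt 0.96 z at centre 110.8 far 109.3 near 112.3
t 13.8 pos [ 537.2 -203.4  146.6] tip/grasp [ 537.  -203.4  140.7] z [-0.035  0.002 -0.999] tilt 2.03 xaz 21.3 yz -0.015 F [0.  0.1 0.8] w 13.5 q [-0.49  0.52  1.46 -0.02  1.19  0.72]
grip_width: 13.8
43166 grad [-0.0155 -0.0066] tilt 0.96 z at centre 110.8 far 109.2 near 112.3
t 14.05 pos [ 537.4 -203.5  146.9] tip/grasp [ 537.1 -203.5  140.9] z [-0.035  0.002 -0.999] tilt 2.0 xaz 21.3 yz -0.014 F [ 0.1 -0.1  0. ] w 14.5 q [-0.49  0.52  1.46 -0.02  1.19  0.72]
```

```bash
python3 -m jog '[0.83,0,0,-5,0,0.83,0,0,-5,0,0.83,0,0,-4,0,0.83,0,0,0,0,0.86,0,0,0,0]'|tail -1; python3 -m jog '[0.87,0,0,0,0,0.87,0,0,0,0,0.87,0,0,0,0,0.87,0.5,0,-2,0,0.87,0.5,0,-2,0]'; python3 lidchk.py w15
```

```text
grip_width: 13.7
time: 15.05
tool_pos: [538.9, -203.2, 166.3]
tcp_rot: [-3.127, 0.032, 0.372]
contact_force: [0.2, -0.5, -0.3]
grip_width: 12.0
38632 grad [-0.0136 -0.0046] tilt 0.82 z at centre 110.6 far 109.4 near 111.9
t 15.1 pos [ 539.1 -203.2  166.7] tip/grasp [ 538.9 -203.2  160.7] z [-0.034  0.002 -0.999] tilt 1.98 xaz 21.3 yz -0.014 F [0.2 0.1 0.3] w 11.7 q [-0.49  0.5   1.43 -0.02  1.24  0.72]
```

```bash
python3 -m jog '[0.83,0,0,0,0,0.83,0,0,4,0,0.83,0,0,4,0,0.83,0,0,0,0,0.87,0,0,0,0]'|tail -4; python3 -m jog '[0.87,0,0,0,0,0.87,0,0,0,0,0.87,0,0,0,0]'; python3 -m jog '[0.87,0.3,0,-2,0,0.87,0.3,0,-2,0]'; python3 lidchk.py w16
```

```text
tool_pos: [538.7, -203.1, 157.8]
tcp_rot: [-3.127, 0.032, 0.372]
contact_force: [0.6, -0.3, 0.2]
grip_width: 13.3
time: 15.9
tool_pos: [538.7, -203.1, 157.8]
tcp_rot: [-3.127, 0.032, 0.372]
contact_force: [-0.1, 0.4, -0.2]
grip_width: 11.6
time: 16.1
tool_pos: [539.4, -202.9, 161.9]
tcp_rot: [-3.127, 0.032, 0.372]
contact_force: [-0.1, -0.2, -0.8]
grip_width: 12.3
39287 grad [-0.0141 -0.0047] tilt 0.85 z at centre 110.7 far 109.3 near 112.0
t 16.15 pos [ 539.6 -202.9  162.3] tip/grasp [ 539.4 -202.9  156.3] z [-0.034  0.002 -0.999] tilt 1.98 xaz 21.29 yz -0.014 F [0.6 0.6 1. ] w 12.2 q [-0.48  0.51  1.44 -0.02  1.23  0.72]
```

```bash
python3 - <<'E'
from h import *
crop('w16',240,110,400,320,4,'w16c')
c,p,d=load("w16");P=cloud(c,d)
B=P[80:250,290:345].reshape(-1,3);B=B[(B[:,2]>143)&(B[:,2]<153)]
print(len(B),cv2.minAreaRect(B[:,:2].astype(np.float32)),np.median(B[:,2]))
E
```

```text
2001 ((555.0364990234375, -196.60914611816406), (45.35352325439453, 13.797065734863281), 20.73532485961914) 149.43588069724885
```

View pics/w16c.png

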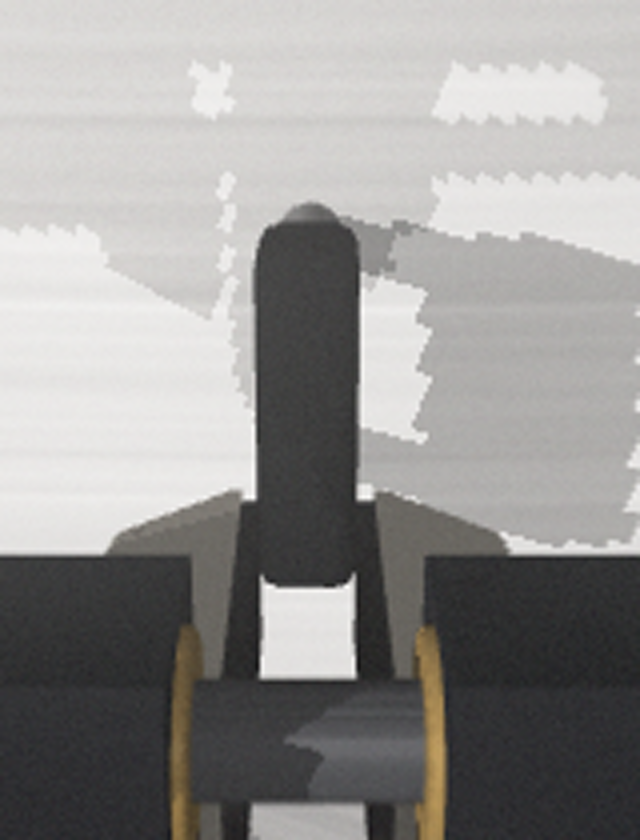

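```bash
python3 -m jog '[0.83,0,0,0,0,0.83,0,0,5,0,0.83,0,0,3,0,0.83,0,0,0,0,0.9,0,0,0,0]'|tail -4; python3 -m jog '[0.9,0,0,0,0,0.9,0,0,0,0,0.9,0,0,0,0]'|tail -1;python3 -m jog '[0.95,0,0,0,0,0.95,0,0,0,0,0.95,0,0,0,0]'; python3 -c "
from h import *
st()"
```

```text
tool_pos: [539.3, -202.9, 153.6]
tcp_rot: [-3.127, 0.032, 0.372]
contact_force: [0.3, 0.6, -1.0]
grip_width: 11.7
grip_width: 9.2
time: 17.25
tool_pos: [539.4, -203.0, 153.7]
tcp_rot: [-3.128, 0.031, 0.372]
contact_force: [-0.2, -0.3, 0.3]
grip_width: 4.9
t 17.25 pos [ 539.4 -203.   153.7] tip/grasp [ 539.2 -203.   147.7] z [-0.034  0.002 -0.999] tilt 1.97 xaz 21.29 yz -0.014 F [-0.2 -0.3  0.3] w 4.9 q [-0.48  0.51  1.45 -0.02  1.21  0.72]
```

```bash
python3 - <<'E'
from h import *
c,p,d=snap("wrist","w17"); crop('w17',200,100,440,320,3,'w17c'); P=cloud(c,d)
B=P[80:260,270:365].reshape(-1,3);B=B[(B[:,2]>143)&(B[:,2]<153)]
print(len(B),cv2.minAreaRect(B[:,:2].astype(np.float32)),np.median(B[:,2]))
snap("scene","s3");crop("s3",215,120,315,220,7,"s3c")
E
```

```text
1846 ((554.3447265625, -196.7312469482422), (46.55127716064453, 13.891008377075195), 21.688644409179688) 149.50180860534513
```

View pics/w17c.png

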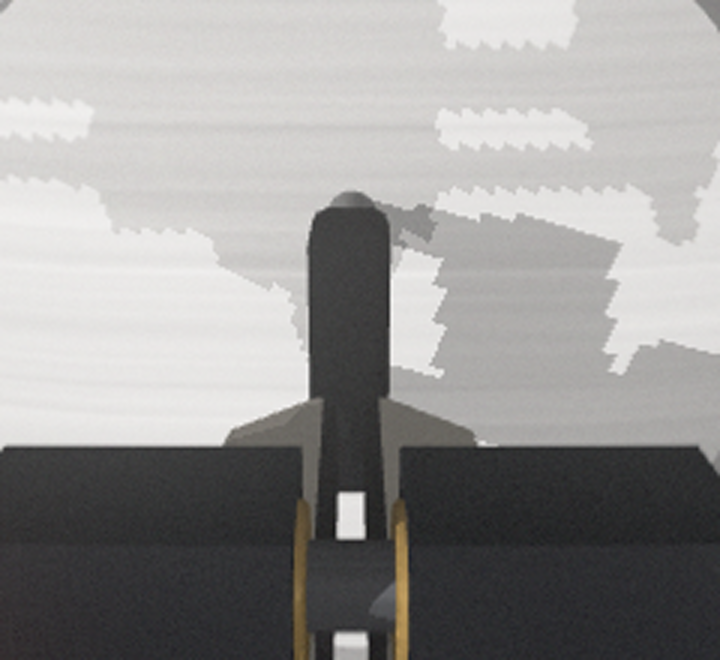

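View pics/s3c.png

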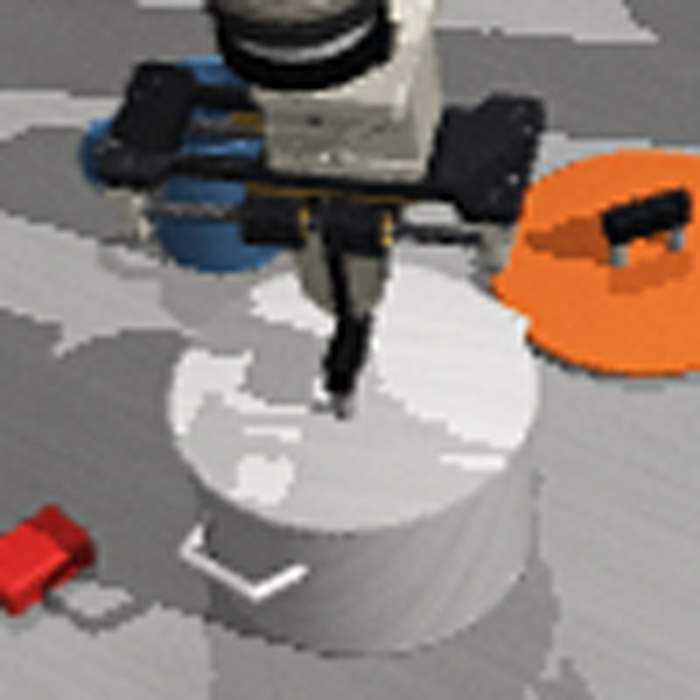

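```bash
python3 -m jog '[0.83,0,0,0,0,0.83,0,0,0,0,0.83,0,0,5,0,0.83,0,0,5,0,0.83,0,0,2,0]'|tail -4; python3 -m jog '[0.83,0,0,1,0,0.83,0,0,0,0]'; python3 -c "
from h import *
st()"
```

```text
tool_pos: [539.0, -203.0, 140.9]
tcp_rot: [-3.128, 0.031, 0.372]
contact_force: [-0.2, 0.3, 0.3]
grip_width: 15.5
time: 18.05
tool_pos: [538.6, -202.8, 139.0]
tcp_rot: [-3.127, 0.032, 0.372]
contact_force: [-0.4, 1.0, -0.2]
grip_width: 15.9
t 18.05 pos [ 538.6 -202.8  139. ] tip/grasp [ 538.4 -202.7  133. ] z [-0.035  0.002 -0.999] tilt 2.02 xaz 21.3 yz -0.015 F [-0.4  1.  -0.2] w 15.9 q [-0.48  0.53  1.47 -0.02  1.18  0.72]
```

```bash
python3 -m jog '[0.865,0,0,0,0,0.865,0,0,0,0,0.865,0,0,0,0,0.865,0,0,-1.5,0,0.865,0,0,-1.5,0]'; python3 lidchk.py w18; python3 -m jog '[0.865,2,0,0,0,0.865,2,0,-0.5,0,0.865,2,0,-0.5,0]';python3 lidchk.py w19
```

```text
time: 18.55
tool_pos: [538.5, -202.7, 141.9]
tcp_rot: [-3.126, 0.033, 0.372]
contact_force: [-0.0, -0.1, -1.1]
grip_width: 13.2
43958 grad [-0.02   -0.0077] tilt 1.23 z at centre 113.7 far 111.8 near 115.6
t 18.6 pos [ 538.7 -202.7  142.2] tip/grasp [ 538.4 -202.7  136.2] z [-0.035  0.002 -0.999] tilt 2.04 xaz 21.3 yz -0.015 F [-0.8  0.2 -0.8] w 13.3 q [-0.48  0.53  1.47 -0.02  1.18  0.72]
time: 18.9
tool_pos: [543.8, -200.7, 143.2]
tcp_rot: [-3.126, 0.034, 0.372]
contact_force: [-5.3, -2.4, 1.7]
grip_width: 13.7
43805 grad [-0.0237 -0.0098] tilt 1.47 z at centre 115.1 far 112.7 near 117.4
t 18.95 pos [ 543.7 -200.7  143.2] tip/grasp [ 543.5 -200.7  137.2] z [-0.038  0.002 -0.999] tilt 2.16 xaz 21.3 yz -0.015 F [-5.2 -2.4  1.9] w 13.5 q [-0.48  0.53  1.45 -0.02  1.19  0.73]
```

```bash
python3 -m jog '[0.855,0,0,0,0,0.855,0,0,0,0]'; python3 lidchk.py w20; python3 -m jog '[0.85,0,0,-1,0,0.85,0,0,-1,0]';python3 lidchk.py w21
```

```text
time: 19.15
tool_pos: [543.4, -200.8, 143.2]
tcp_rot: [-3.126, 0.035, 0.372]
contact_force: [-2.1, -0.8, 0.6]
grip_width: 13.5
43890 grad [-0.0237 -0.0092] tilt 1.46 z at centre 115.1 far 112.8 near 117.4
t 19.2 pos [ 543.5 -200.8  143.2] tip/grasp [ 543.3 -200.8  137.2] z [-0.039  0.002 -0.999] tilt 2.21 xaz 21.3 yz -0.015 F [-1.4 -0.7 -0.4] w 13.8 q [-0.48  0.53  1.45 -0.02  1.19  0.73]
time: 19.4
tool_pos: [543.9, -200.6, 145.0]
tcp_rot: [-3.126, 0.035, 0.372]
contact_force: [-0.1, 0.1, -1.2]
grip_width: 13.9
43476 grad [-0.0342 -0.0121] tilt 2.08 z at centre 116.8 far 113.5 near 120.0
t 19.45 pos [ 544.  -200.6  145.2] tip/grasp [ 543.7 -200.6  139.2] z [-0.038  0.002 -0.999] tilt 2.17 xaz 21.3 yz -0.015 F [-0.8 -0.3 -1.1] w 14.1 q [-0.48  0.53  1.45 -0.02  1.2   0.73]
```

```bash
python3 -m jog '[0.85,2,0,-1,0,0.85,1,0,-2,0,0.85,1,0,-2,0]';python3 lidchk.py w22
```

```text
time: 19.75
tool_pos: [547.0, -199.5, 150.3]
tcp_rot: [-3.126, 0.037, 0.372]
contact_force: [-0.5, -0.1, -1.2]
grip_width: 13.9
41394 grad [-0.0926 -0.0311] tilt 5.58 z at centre 121.5 far 112.7 near 130.3
t 19.8 pos [ 547.4 -199.5  150.7] tip/grasp [ 547.1 -199.5  144.7] z [-0.04   0.001 -0.999] tilt 2.27 xaz 21.3 yz -0.015 F [-2.6 -1.4  0.6] w 14.1 q [-0.47  0.53  1.43 -0.02  1.22  0.73]
```

Working: 5.6° with the far edge still at the rim. I'll keep following the arc.

```bash
python3 -m jog '[0.85,1,0,-2,0,0.85,1,0,-2,0,0.85,1,0,-2,0]'|sed -n '2p;4,5p';python3 lidchk.py w23
```

```text
tool_pos: [551.1, -198.1, 156.9]
contact_force: [-0.5, -1.1, -1.4]
grip_width: 13.8
38617 grad [-0.1658 -0.0579] tilt 9.96 z at centre 127.8 far 112.0 near 143.6
t 20.15 pos [ 551.4 -198.1  157.3] tip/grasp [ 551.2 -198.1  151.3] z [-0.038  0.001 -0.999] tilt 2.17 xaz 21.31 yz -0.015 F [ 0.7 -0.1 -0.6] w 13.8 q [-0.47  0.53  1.41 -0.02  1.23  0.74]
```

```bash
python3 -m jog '[0.85,1,0,-2,0,0.85,1,0,-2,0,0.85,1,0,-2,0]'|sed -n '2p;4,5p';python3 lidchk.py w24; python3 -c "
from h import *
snap('scene','s4');crop('s4',215,120,315,220,7,'s4c')"
```

```text
tool_pos: [554.9, -196.7, 163.5]
contact_force: [-0.1, -0.4, -0.8]
grip_width: 13.9
36836 grad [-0.1937 -0.0675] tilt 11.59 z at centre 134.8 far 116.3 near 153.3
t 20.5 pos [ 555.3 -196.7  163.9] tip/grasp [ 555.  -196.7  157.9] z [-0.037  0.001 -0.999] tilt 2.11 xaz 21.32 yz -0.015 F [-0.3  0.5 -0.8] w 14.1 q [-0.46  0.53  1.39 -0.02  1.25  0.74]
```

View pics/s4c.png

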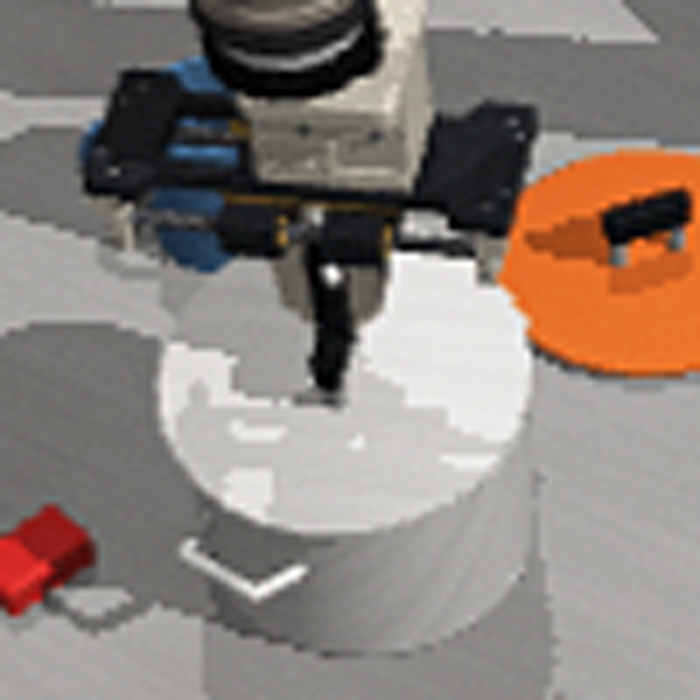

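Tipped about 11° and free at the rim. Firm grip now, then lift off.

```bash
python3 -m jog '[0.95,0,0,0,0,1,0,0,0,0,1,0,0,0,0,1,0,0,-3,0,1,0,0,-5,0]'|sed -n '2p;4,5p'; python3 -m jog '[1,0,0,-10,0,1,0,0,-15,0,1,0,0,-15,0,1,0,0,-15,0,1,0,0,0,0]'|sed -n '2p;4,5p'; python3 - <<'E'
from h import *
st();snap('scene','s5');crop('s5',195,80,335,220,5,'s5c'); snap("wrist","w25")
E
```

```text
tool_pos: [555.0, -196.5, 171.3]
contact_force: [0.2, -1.2, -0.8]
grip_width: 13.4
tool_pos: [557.9, -196.9, 232.5]
contact_force: [0.6, -0.0, 0.2]
grip_width: 13.9
t 21.55 pos [ 557.9 -196.9  232.5] tip/grasp [ 557.7 -196.9  226.5] z [-0.035  0.001 -0.999] tilt 2.0 xaz 21.31 yz -0.013 F [ 0.6 -0.   0.2] w 13.9 q [-0.46  0.48  1.28 -0.02  1.41  0.74]
```

View pics/s5c.png

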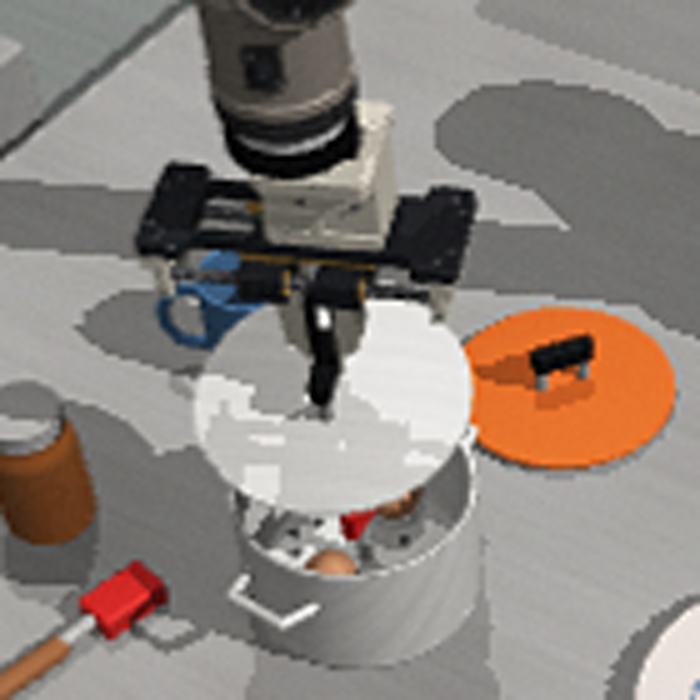

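View pics/w25.png

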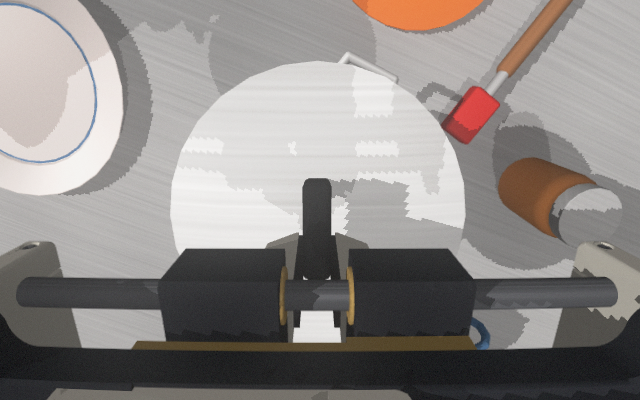

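```bash
python3 - <<'E'
from h import *
c,p,d=load("w25"); P=cloud(c,d)
L=P[55:245,165:470].reshape(-1,3); L=L[(L[:,2]>165)&(L[:,2]<250)]
x,n=plane(L); r=abs(L[:,2]-(L[:,:2]@x[:2]+x[2])); L=L[r<4]
h=cv2.convexHull(L[:,:2].astype(np.float32))[:,0]
h=h[(h-[557,-196])@[.93,.36]>-20]
A=np.c_[2*h,np.ones(len(h))]; s=np.linalg.lstsq(A,(h**2).sum(1),rcond=None)[0]; C=s[:2]
print("tilt",np.degrees(np.arctan(np.hypot(*x[:2]))),x[:2],"lid centre",C,np.sqrt(s[2]+C@C),"z",C@x[:2]+x[2])
B=P[170:280,295:340].reshape(-1,3); 
o,R=st(); print("rel tool",(np.r_[C,C@x[:2]+x[2]]-o["tool_pos"]))
E
```

```text
tilt 11.381082424683328 [-0.19016104 -0.06600881] lid centre [ 562.59856708 -194.6108522 ] 89.97445827070625 z 201.60287311778734
t 21.65 pos [ 556.9 -196.5  230. ] tip/grasp [ 556.6 -196.5  224. ] z [-0.039  0.002 -0.999] tilt 2.22 xaz 21.31 yz -0.016 F [ 0.2  0.4 -1.1] w 13.7 q [-0.46  0.48  1.29 -0.02  1.41  0.74]
rel tool [  5.72753411   1.86640023 -28.39798735]
```

```bash
python3 -m jog '[1,2,-10,-3,0,1,5,-20,-3,0,1,7,-30,0,0,1,7,-30,0,0,1,7,-30,0,0]'|sed -n '2p'; python3 -m jog '[1,7,-30,0,0,1,7,-30,0,0,1,7,-30,0,0,1,7,-30,0,0,1,7,-30,0,0]'|sed -n '2p'; python3 -c "
from h import *
togo([506,145,120])"
```

```text
tool_pos: [536.8, -71.4, 233.2]
tool_pos: [510.4, 90.6, 232.3]
t 22.65 pos [510.4  90.6 232.3] tip/grasp [510.   90.6 226.3] z [-0.054  0.007 -0.999] tilt 3.1 xaz 21.0 yz -0.026 F [ 0.3 -0.3 -1.2] w 13.6 q [0.02 0.35 1.48 0.01 1.36 1.23]
world d [  -4.4   54.4 -112.3] tool d [ 20.7 -49.5 112.8]
```

```bash
python3 -m jog '[1,5,-24,5,0,1,3,-15,12,0,1,3,-3,25,0,1,2,0,25,0,1,1,0,20,0]'|sed -n '2p'; python3 -m jog '[1,0,0,5,0,1,0,0,0,0]'|sed -n '2p'; python3 - <<'E'
from h import *
togo([506,145,100]); snap("wrist","w26"); snap("scene","s6")
crop("s6",270,100,430,270,4.5,"s6c")
E
```

```text
tool_pos: [499.4, 145.2, 144.2]
tool_pos: [496.0, 146.0, 136.1]
t 23.35 pos [496.  146.  136.1] tip/grasp [495.6 146.1 130.1] z [-0.06   0.009 -0.998] tilt 3.49 xaz 21.54 yz -0.03 F [ 0.5 -1.1 -1.6] w 13.7 q [0.13 0.45 1.62 0.02 1.13 1.32]
world d [ 10.   -1.  -36.1] tool d [10.9  5.7 35.4]
```

View pics/s6c.png

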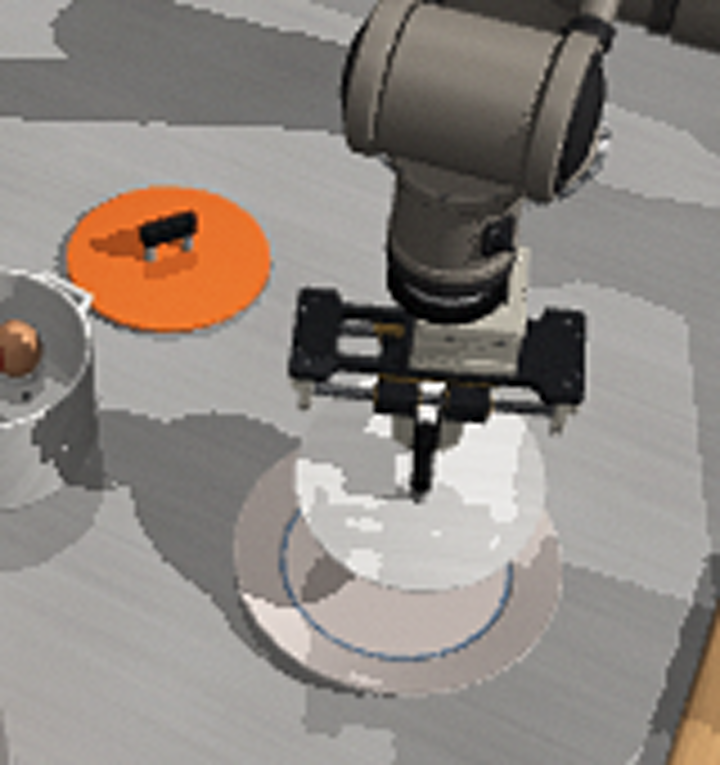

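View pics/w26.png

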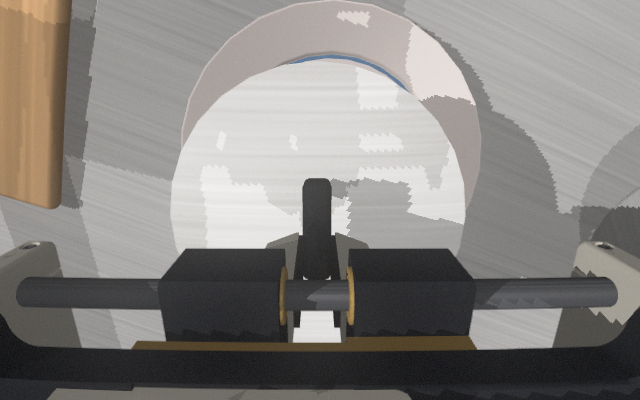

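```bash
python3 - <<'E'
from h import *
c,p,d=load("w26")
from scipy.optimize import least_squares
pts=[(184,115),(200,72),(240,32),(300,6),(340,1),(400,17),(440,52),(470,100),(479,150)]
h=np.array([px2w(c,*q,z=18)[:2] for q in pts])
f=lambda s:np.hypot(*(h-s).T)-125
r=least_squares(f,[507,145]);print(r.x,r.fun.round(1))
P=cloud(c,d);L=P[60:245,175:460].reshape(-1,3);L=L[(L[:,2]>70)&(L[:,2]<170)];x,n=plane(L);print(x,n)
E
```

```text
[508.66996018 145.28702895] [-0.9  0.7 -0.7 -0.7  1.   1.4 -1.1 -0.6 -0.1]
[-2.14499018e-01 -5.99860211e-02  2.22652498e+02] 40736
```

```bash
python3 -m jog '[1,5,3,15,0,1,5,3,15,0,1,3,2,15,0,1,2,0,8,0,1,0,0,0,0]'|sed -n '2p;4p'; python3 -c "
from h import *
togo([508,145,64])"
```

```text
tool_pos: [514.9, 144.4, 85.4]
contact_force: [0.3, 0.4, -1.3]
t 23.95 pos [514.9 144.4  85.4] tip/grasp [514.6 144.5  79.4] z [-0.048  0.01  -0.999] tilt 2.84 xaz 21.44 yz -0.027 F [ 0.3  0.4 -1.3] w 13.6 q [0.12 0.53 1.64 0.02 1.02 1.31]
world d [ -6.9   0.6 -21.4] tool d [-5.3 -2.5 21.8]
```

```bash
python3 -m jog '[1,-3,-1,6,0,1,-2,-1,6,0,1,0,0,4,0,1,0,0,2,0,1,0,0,0,0]'|sed -n '2p;4p'; python3 -m jog '[1,0,0,2,0,1,0,0,0,0]'|sed -n '2p;4p'; python3 -c "
from h import *
togo([508,145,64])"
```

```text
tool_pos: [508.7, 144.8, 67.9]
contact_force: [-0.1, 1.4, -1.0]
tool_pos: [508.9, 144.9, 66.0]
contact_force: [0.1, -0.0, -0.9]
t 24.65 pos [508.9 144.9  66. ] tip/grasp [508.6 145.   60. ] z [-0.045  0.011 -0.999] tilt 2.67 xaz 21.45 yz -0.026 F [ 0.1 -0.  -0.9] w 13.3 q [0.12 0.55 1.68 0.02 0.96 1.31]
world d [-0.9  0.1 -2. ] tool d [-0.7 -0.3  2.1]
```

```bash
python3 -m jog '[0.86,0,0,2,0,0.86,0,0,1,0,0.86,-0.5,0,1,0]'|sed -n '2p;4,5p'; python3 -m jog '[0.86,-0.8,0,1.5,0,0.86,-0.8,0,1.5,0,0.86,-0.8,0,1.5,0]'|sed -n '2p;4,5p'; python3 - <<'E'
from h import *
c,p,d=snap("wrist","w27");P=cloud(c,d);L=P[60:245,175:460].reshape(-1,3);L=L[(L[:,2]>5)&(L[:,2]<70)];x,n=plane(L);print(x,n, "far",x@[591,177,1],"near",x@[425,113,1]);st()
E
```

```text
tool_pos: [508.6, 144.8, 62.2]
contact_force: [0.5, -0.6, -1.6]
grip_width: 13.6
tool_pos: [506.1, 143.9, 57.8]
contact_force: [-2.8, -0.1, 3.1]
grip_width: 13.7
[-1.64456271e-01 -4.55058805e-02  1.19361335e+02] 44209 far 14.113137532904133 near 44.32525490019326
t 25.3 pos [505.9 143.9  57.6] tip/grasp [505.6 143.9  51.7] z [-0.044  0.011 -0.999] tilt 2.62 xaz 21.45 yz -0.026 F [-1.3 -0.5  2.1] w 13.9 q [0.12 0.56 1.69 0.02 0.94 1.31]
```

```bash
python3 -m jog '[0.86,-0.9,0,1.7,0,0.86,-0.9,0,1.7,0,0.86,-0.9,0,1.7,0,0.86,-0.9,0,1.7,0]'|sed -n '2p;4,5p'; python3 - <<'E'
from h import *
c,p,d=snap("wrist","w28");P=cloud(c,d);L=P[60:245,175:460].reshape(-1,3);L=L[(L[:,2]>5)&(L[:,2]<70)];x,n=plane(L);print(x,n, "far",x@[591,177,1],"near",x@[425,113,1]);st()
E
```

```text
tool_pos: [501.9, 142.5, 51.2]
contact_force: [-2.2, 1.0, 3.0]
grip_width: 13.3
[-8.64990232e-02 -1.98875669e-02  6.94594759e+01] 45016 far 14.818453897526211 near 30.450096020744596
t 25.75 pos [501.7 142.5  51. ] tip/grasp [501.4 142.6  45. ] z [-0.044  0.011 -0.999] tilt 2.61 xaz 21.46 yz -0.026 F [-1.1  0.3  1.7] w 13.6 q [0.12 0.56 1.71 0.02 0.91 1.3 ]
```

```bash
python3 -m jog '[0.86,-0.8,0,1.7,0,0.86,-0.8,0,1.7,0,0.86,-0.8,0,1.7,0]'|sed -n '2p;4,5p'; python3 - <<'E'
from h import *
c,p,d=snap("wrist","w29");P=cloud(c,d);L=P[60:245,175:460].reshape(-1,3);L=L[(L[:,2]>5)&(L[:,2]<70)];x,n=plane(L);print(x,n, "far",x@[591,177,1],"near",x@[425,113,1]);st()
E
```

```text
tool_pos: [498.8, 141.8, 45.6]
contact_force: [-2.9, 0.6, 2.3]
grip_width: 13.4
[-1.95552257e-02 -5.66508361e-03  2.80356626e+01] 45665 far 15.475804354469913 near 19.084537175060582
t 26.1 pos [498.7 141.7  45.3] tip/grasp [498.4 141.8  39.3] z [-0.045  0.011 -0.999] tilt 2.65 xaz 21.46 yz -0.026 F [-1.8  0.5  2.6] w 13.4 q [0.12 0.56 1.72 0.02 0.9  1.3 ]
```

```bash
python3 -m jog '[0.86,-0.3,0,0.8,0,0.85,0,0,0,0,0.845,0,0,0,0,0.84,0,0,0,0,0.82,0,0,0,0]'|sed -n '2p;4,5p'; python3 -m jog '[0.6,0,0,0,0,0.4,0,0,0,0,0.4,0,0,0,0,0.4,0,0,0,0]'|sed -n '2p;4,5p';python3 - <<'E'
from h import *
c,p,d=snap("wrist","w30");P=cloud(c,d);L=P[60:245,175:460].reshape(-1,3);L=L[(L[:,2]>5)&(L[:,2]<70)];x,n=plane(L);print(x,n, "far",x@[591,177,1],"near",x@[425,113,1]);st()
E
```

```text
tool_pos: [499.3, 141.8, 44.7]
contact_force: [-0.2, 0.4, -0.3]
grip_width: 15.9
tool_pos: [499.5, 141.6, 44.3]
contact_force: [-0.8, 0.1, 0.1]
grip_width: 43.8
[-1.45000635e-02 -5.83351488e-03  2.51053591e+01] 45644 far 15.503289493459231 near 18.283644978666718
t 27.05 pos [499.5 141.6  44.3] tip/grasp [499.3 141.7  38.3] z [-0.043  0.011 -0.999] tilt 2.54 xaz 21.45 yz -0.026 F [-1.3 -0.4 -0. ] w 48.3 q [0.12 0.56 1.72 0.02 0.89 1.3 ]
```

Lid is released and lies flat in the plate. I'll rise clear and look at everything.

```bash
python3 -m jog '[0.3,0,0,-15,0,0.3,0,0,-25,0,0.3,0,0,-35,0,0.3,0,0,-45,0,0.3,0,0,-45,0]'|sed -n '2p;4,5p';python3 - <<'E'
from h import *
st(); c,p,d=snap("top","t2"); crop("t2",345,150,445,250,6,"t2c"); crop("t2",215,150,445,300,3.4,"t2d")
E
```

```text
tool_pos: [502.7, 139.3, 207.8]
contact_force: [0.6, 0.4, 0.4]
grip_width: 64.0
t 27.55 pos [502.7 139.3 207.8] tip/grasp [502.3 139.3 201.8] z [-0.059  0.009 -0.998] tilt 3.44 xaz 21.45 yz -0.03 F [0.6 0.4 0.4] w 64.0 q [0.11 0.38 1.51 0.02 1.31 1.31]
```

View pics/t2d.png

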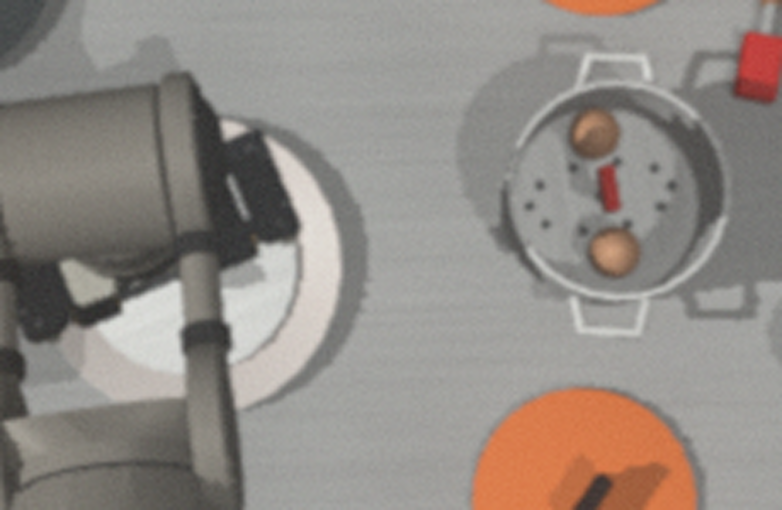

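View pics/t2c.png

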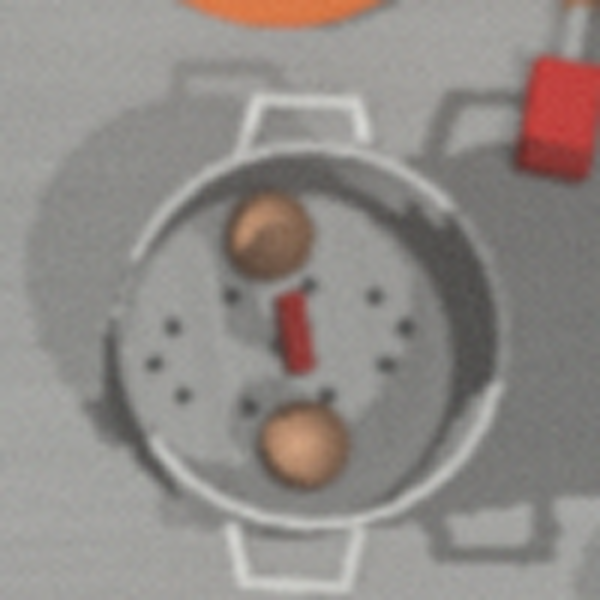

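```bash
python3 -m jog '[0,0,10,-7,0,0,5,22,-8,0,0,11,28,-8,4,0,8,29,-8,4,0,8,29,-8,4]'|sed -n '2,3p'; python3 -m jog '[0,8,28,-8,0,0,8,28,-8,0,0,8,28,-8,0,0,8,28,-8,0,0,8,28,-8,0]'|sed -n '2,3p'; python3 - <<'E'
from h import *
togo([557,-195,280])
c,p,d=load("t2")
for q in [(350-5+270/6,150+235/6),(345+305/6,150+445/6)]: print(px2w(c,*q,z=65).round(1))
a=px2w(c,345+287/6,150+293/6,z=94);b=px2w(c,345+303/6,150+373/6,z=94);print(a,b,np.degrees(np.arctan2(*(a-b)[1::-1])))
E
```

```text
tool_pos: [576.6, 35.7, 252.5]
tcp_rot: [-3.123, 0.043, 0.164]
tool_pos: [641.3, -105.6, 283.3]
tcp_rot: [-3.121, 0.052, 0.161]
t 28.6 pos [ 641.3 -105.6  283.3] tip/grasp [ 640.9 -105.5  277.3] z [-0.055  0.012 -0.998] tilt 3.22 xaz 9.21 yz -0.021 F [ 0.5 -0.6 -0.5] w 91.8 q [-0.28  0.59  0.96 -0.    1.65  1.13]
world d [-84.3 -89.4  -3.3] tool d [-97.2  75.    6.8]
[ 599.1 -185.4   65. ]
[ 504.  -196.8   65. ]
[ 569.02951318 -187.84775286   94.        ] [ 533.54036473 -193.21449751   94.        ] 8.599235392160303
```

```bash
python3 -m jog '[0,-15,12,-6,0,0,-20,16,-12,0,0,-20,16,-12,0,0,-20,16,-12,0,0,-15,12,-6,0]'|sed -n '2,3p'; python3 - <<'E'
from h import *
togo([557,-195,280])
E
python3 -m jog '[0,0,0,35,0,0,0,0,45,0,0,0,0,45,0]'|sed -n '2,3p'; python3 - <<'E'
from h import *
togo([557,-195,280])
E
```

```text
tool_pos: [561.7, -198.5, 328.6]
tcp_rot: [-3.115, 0.064, 0.159]
t 29.1 pos [ 561.7 -198.5  328.6] tip/grasp [ 561.3 -198.4  322.6] z [-0.067  0.016 -0.998] tilt 3.98 xaz 9.11 yz -0.026 F [-0.3 -0.2 -0.1] w 91.5 q [-0.46  0.47  1.04 -0.02  1.7   0.95]
world d [ -4.7   3.5 -48.6] tool d [-0.9 -2.9 48.9]
tool_pos: [552.2, -201.6, 208.4]
tcp_rot: [-3.125, 0.052, 0.154]
t 29.4 pos [ 552.2 -201.6  208.4] tip/grasp [ 551.8 -201.6  202.4] z [-0.054  0.008 -0.999] tilt 3.1 xaz 8.82 yz -0.016 F [ 0.3 -0.5 -0.5] w 91.8 q [-0.47  0.5   1.32 -0.02  1.38  0.95]
world d [ 4.8  6.6 71.6] tool d [  2.1  -7.  -71.7]
```

```bash
python3 -m jog '[0,0,0,-12,0,0,0,0,-12,0,0,0,0,-12,0,0,0,0,-12,0,0,0,0,-12,0]'|sed -n '2,3p';python3 -m jog '[0,0,0,-12,0,0,0,0,-12,0,0,0,0,-12,0,0,0,0,-12,0,0,0,0,0,0]'|sed -n '2,3p'; python3 -m jog '[0,0,-3,50,0,0,0,-4,50,0,0,0,0,20,0]'|sed -n '2,3p'; python3 - <<'E'
from h import *
togo([557,-195,280])
E
```

```text
tool_pos: [553.0, -202.0, 275.6]
tcp_rot: [-3.123, 0.056, 0.154]
tool_pos: [560.3, -204.2, 351.9]
tcp_rot: [3.139, 0.025, 0.155]
tool_pos: [561.6, -200.4, 242.0]
tcp_rot: [3.124, 0.004, 0.156]
t 30.7 pos [ 561.6 -200.4  242. ] tip/grasp [ 561.6 -200.5  236. ] z [-0.001 -0.018 -1.   ] tilt 1.05 xaz 8.92 yz 0.018 F [-0.7 -0.1  0.3] w 91.8 q [-0.46  0.46  1.29 -0.02  1.39  0.96]
world d [-4.6  5.4 38. ] tool d [ -3.8  -5.4 -38.1]
```

```bash
python3 - <<'E'
from h import *
c,p,d=snap("wrist","w31"); P=cloud(c,d)
hsv=cv2.cvtColor(p,cv2.COLOR_RGB2HSV); m=((hsv[...,0]<5)|(hsv[...,0]>172))&(hsv[...,1]>130)&(hsv[...,2]>40)
m&=np.hypot(P[...,0]-555,P[...,1]+192)<40
n,l,s,_=cv2.connectedComponentsWithStats(m.astype(np.uint8)); print(s[1:])
B=P[m];print(len(B),np.percentile(B[:,2],[5,50,95]))
T=B[abs(B[:,2]-np.percentile(B[:,2],80))<3]; print(cv2.minAreaRect(T[:,:2].astype(np.float32)))
E
```

```text
[[298 161  13  41 472]
 [303 161   1   1   1]
 [241 361   1   1   1]
 [263 368   1   1   1]]
475 [92.11438624 94.46896263 95.75385306]
((557.3538208007812, -191.5170440673828), (36.37073516845703, 11.353580474853516), 8.18026065826416)
```

View pics/w31.png

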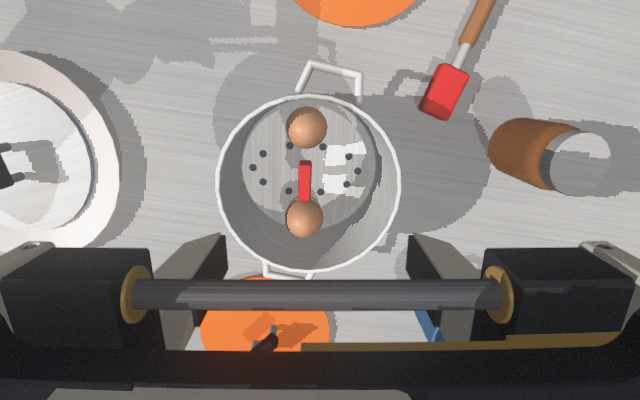

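Rack's red bar is at px (305,181), which gives (557.3,-191.5), azimuth 8.2°, centre z about 82.5. Both eggs are in their cups at (307,127) and (304,218). Narrowing the fingers and descending.

```bash
python3 -m jog '[0.5,-3,-5,5,0.7,0.5,0,-4,15,0,0.5,0,0,25,0,0.5,0,0,20,0,0.5,0,0,0,0]'|sed -n '2,5p'; python3 - <<'E'
from h import *
togo([557.3,-191.5,82])
E
```

```text
tool_pos: [561.4, -195.1, 185.0]
tcp_rot: [3.116, -0.007, 0.144]
contact_force: [-0.4, -0.2, 1.0]
grip_width: 56.4
t 31.25 pos [ 561.4 -195.1  185. ] tip/grasp [ 561.5 -195.3  179. ] z [ 0.01  -0.024 -1.   ] tilt 1.52 xaz 8.24 yz 0.026 F [-0.4 -0.2  1. ] w 56.4 q [-0.45  0.49  1.4  -0.02  1.23  0.98]
world d [  -4.1    3.6 -103. ] tool d [ -4.2  -6.8 102.8]
```

```bash
python3 -m jog '[0.5,0,40,0,0,0.5,0,0,0,0]'|sed -n '2,3p'; python3 -m jog '[0.5,0,-10,0,0,0.5,0,-10,0,0,0.5,0,-10,0,0,0.5,0,-10,0,0,0.5,0,0,0,0]'|sed -n '2,3p'; python3 - <<'E'
from h import *
togo([557.3,-191.5,82])
E
```

```text
tool_pos: [569.5, -236.1, 191.5]
tcp_rot: [3.112, -0.012, 0.146]
tool_pos: [564.9, -191.8, 196.3]
tcp_rot: [3.109, -0.018, 0.147]
t 31.95 pos [ 564.9 -191.8  196.3] tip/grasp [ 565.  -192.   190.3] z [ 0.023 -0.03  -0.999] tilt 2.16 xaz 8.42 yz 0.033 F [-0.3  0.4 -0.4] w 45.9 q [-0.45  0.48  1.39 -0.02  1.24  0.98]
world d [  -7.6    0.3 -114.3] tool d [ -9.6  -5.1 114.1]
```

```bash
python3 -m jog '[0.5,0,0,-35,0,0.5,0,0,-45,0,0.5,0,0,-10,0]'|sed -n '2,3p'; python3 -m jog '[0.5,-2,-1,12,0,0.5,-2,-1,12,0,0.5,-2,-1,12,0,0.5,-2,-1,12,0,0.5,-1,-1,12,0]'|sed -n '2,3p'; python3 - <<'E'
from h import *
togo([557.3,-191.5,82])
E
```

```text
tool_pos: [561.6, -186.3, 286.8]
tcp_rot: [3.112, -0.013, 0.15]
tool_pos: [551.5, -182.8, 220.5]
tcp_rot: [3.112, -0.012, 0.152]
t 32.75 pos [ 551.5 -182.8  220.5] tip/grasp [ 551.6 -183.   214.5] z [ 0.017 -0.027 -0.999] tilt 1.84 xaz 8.7 yz 0.03 F [-0.2 -0.6  0.2] w 45.9 q [-0.44  0.43  1.39 -0.02  1.29  0.98]
world d [   5.8   -8.7 -138.5] tool d [  2.7   5.4 138.7]
```

```bash
python3 -m jog '[0.5,1,1,12,0,0.5,1,2,15,0,0.5,1,2,15,0,0.5,1,2,15,0,0.5,0,0,10,0]'|sed -n '2,3p'; python3 - <<'E'
from h import *
togo([557.3,-191.5,82])
E
```

```text
tool_pos: [550.7, -187.4, 138.9]
tcp_rot: [3.121, 0.002, 0.153]
t 33.25 pos [ 550.7 -187.4  138.9] tip/grasp [ 550.7 -187.6  132.9] z [ 0.001 -0.02  -1.   ] tilt 1.16 xaz 8.74 yz 0.02 F [ 0.5  0.1 -0.3] w 46.0 q [-0.45  0.52  1.49 -0.02  1.12  0.98]
world d [  6.6  -4.1 -56.9] tool d [ 6.1  3.9 57. ]
```

Tilt down to 1.2°. Descending.

```bash
python3 -m jog '[0.5,3,2,8,0.5,0.5,3,2,8,0,0.5,1,0,0,0]'|sed -n '2,4p'; python3 - <<'E'
from h import *
togo([557.3,-191.5,82])
E
```

```text
tool_pos: [556.3, -189.7, 117.9]
tcp_rot: [3.125, 0.007, 0.143]
contact_force: [-0.1, 0.5, -0.4]
t 33.55 pos [ 556.3 -189.7  117.9] tip/grasp [ 556.3 -189.8  111.9] z [-0.005 -0.017 -1.   ] tilt 1.04 xaz 8.2 yz 0.016 F [-0.1  0.5 -0.4] w 45.9 q [-0.45  0.55  1.49 -0.02  1.09  0.99]
world d [  1.   -1.8 -35.9] tool d [ 1.   1.4 35.9]
```

```bash
python3 -m jog '[0.5,1,1,10,0,0.5,0,0,10,0,0.5,0,0,8,0,0.5,0,0,0,0]'|sed -n '2,4p'; python3 - <<'E'
from h import *
togo([557.3,-191.5,82])
E
```

```text
tool_pos: [558.2, -191.3, 88.4]
tcp_rot: [3.124, 0.006, 0.143]
contact_force: [-0.1, 0.9, -0.6]
t 33.95 pos [ 558.2 -191.3   88.4] tip/grasp [ 558.2 -191.4   82.4] z [-0.003 -0.018 -1.   ] tilt 1.06 xaz 8.22 yz 0.018 F [-0.1  0.9 -0.6] w 46.0 q [-0.45  0.59  1.52 -0.02  1.03  0.99]
world d [-0.9 -0.2 -6.4] tool d [-0.9 -0.   6.4]
```

```bash
python3 -m jog '[0.5,-1,0,4,0,0.5,0,0,2,0,0.7,0,0,0,0,0.8,0,0,0,0,0.82,0,0,0,0]'|sed -n '2,5p'; python3 - <<'E'
from h import *
togo([557.3,-191.5,82]); snap("wrist","w32"); snap("scene","s7"); crop("s7",215,120,315,220,7,"s7c")
E
```

```text
tool_pos: [557.5, -191.8, 82.8]
tcp_rot: [3.123, 0.004, 0.143]
contact_force: [-0.0, -0.6, 0.1]
grip_width: 26.5
t 34.45 pos [ 557.5 -191.8   82.8] tip/grasp [ 557.5 -191.9   76.8] z [-0.002 -0.019 -1.   ] tilt 1.09 xaz 8.22 yz 0.019 F [-0.  -0.6  0.1] w 26.5 q [-0.45  0.59  1.53 -0.02  1.01  0.99]
world d [-0.2  0.3 -0.8] tool d [-0.2 -0.3  0.7]
```

View pics/w32.png

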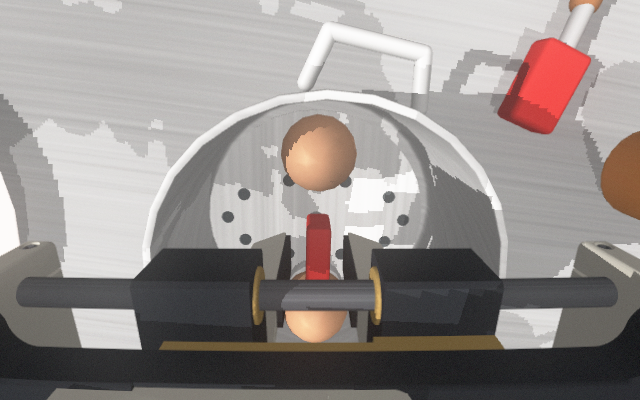

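View pics/s7c.png

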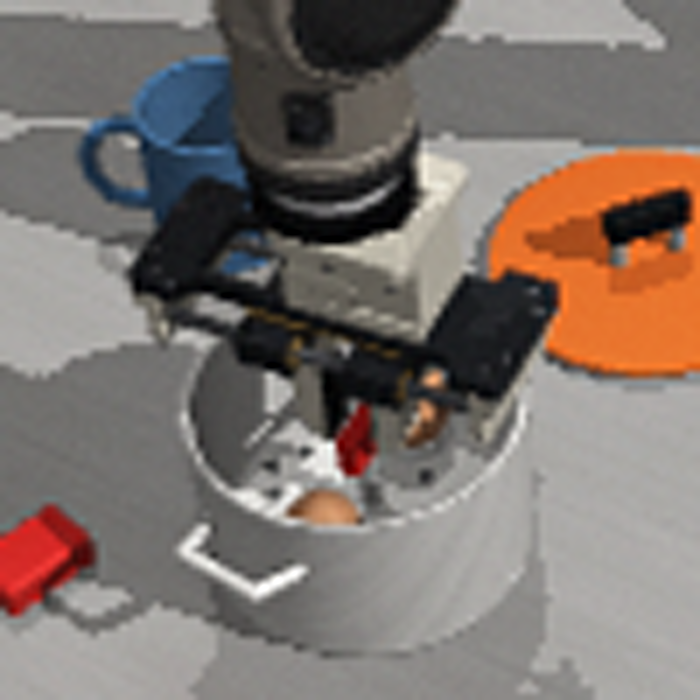

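```bash
python3 - <<'E'
from h import *
c,p,d=load("w32");o,R=st();P=cloud(c,d)
for z in (-20,0,25):
  for x in (-9.5,0,9.5): print(z,x,[w2px(c,o["tool_pos"]+R@np.array([x,y,z])).round(0).tolist() for y in (-13,13)])
for v,u in ((240,285),(245,280),(260,285),(240,348),(250,352)): print(u,v,(R.T@(P[v,u]-o["tool_pos"])).round(1))
crop("w32",240,200,400,350,5,"w32c")
E
```

```text
t 34.55 pos [ 557.6 -191.8   82.7] tip/grasp [ 557.6 -191.9   76.7] z [-0.001 -0.019 -1.   ] tilt 1.09 xaz 8.22 yz 0.019 F [-0.6  0.3 -0.1] w 19.4 q [-0.45  0.59  1.53 -0.02  1.01  0.99]
-20 -9.5 [[290.0, 288.0], [344.0, 288.0]]
-20 0 [[289.0, 271.0], [345.0, 271.0]]
-20 9.5 [[289.0, 252.0], [345.0, 252.0]]
0 -9.5 [[293.0, 268.0], [342.0, 268.0]]
0 0 [[292.0, 251.0], [342.0, 251.0]]
0 9.5 [[292.0, 235.0], [342.0, 235.0]]
25 -9.5 [[295.0, 247.0], [339.0, 247.0]]
25 0 [[295.0, 233.0], [339.0, 233.0]]
25 9.5 [[295.0, 217.0], [339.0, 217.0]]
285 240 [ 11.2 -15.5 -10.5]
280 245 [ 13.2 -16.8 -20.4]
285 260 [ 11.1 -13.7 -30.9]
348 240 [ 11.5  14.9 -11.2]
352 250 [ 13.3  15.3 -25.8]
```

View pics/w32c.png

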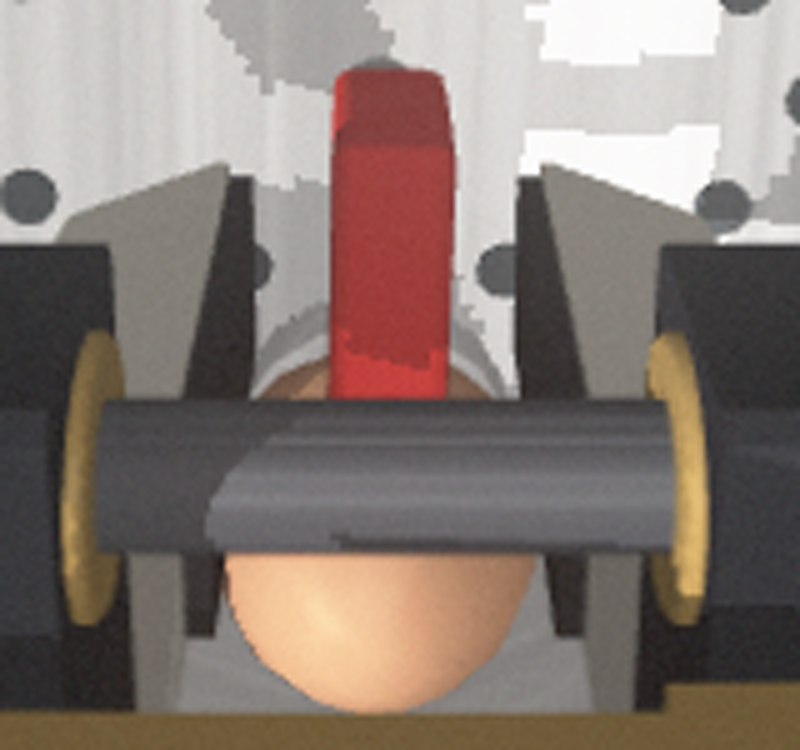

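The fingertips' far edge projects at v≈233, which puts the real tips only about 2–3 mm ahead of the reported TCP. That also explains the lid's top-edge pinch. I'll go about 14 mm deeper for a full-face grip; the disc is at z 32 and the gripper body stays above the rim.

```bash
python3 -m jog '[0.75,0,0,5,0,0.75,0,0,5,0,0.75,0,0,4,0,0.75,0,0,0,0]'|sed -n '2,5p'; python3 - <<'E'
from h import *
togo([557.5,-191.7,69]); snap("wrist","w33"); crop("w33",240,180,400,330,5,"w33c")
E
```

```text
tool_pos: [557.5, -192.1, 67.6]
tcp_rot: [3.123, 0.004, 0.143]
contact_force: [-0.2, 0.5, 0.1]
grip_width: 22.8
t 34.95 pos [ 557.5 -192.1   67.6] tip/grasp [ 557.5 -192.2   61.6] z [-0.001 -0.019 -1.   ] tilt 1.1 xaz 8.22 yz 0.019 F [-0.2  0.5  0.1] w 22.8 q [-0.45  0.61  1.54 -0.02  0.98  0.99]
world d [-0.   0.4  1.4] tool d [ 0.  -0.3 -1.4]
```

View pics/w33c.png

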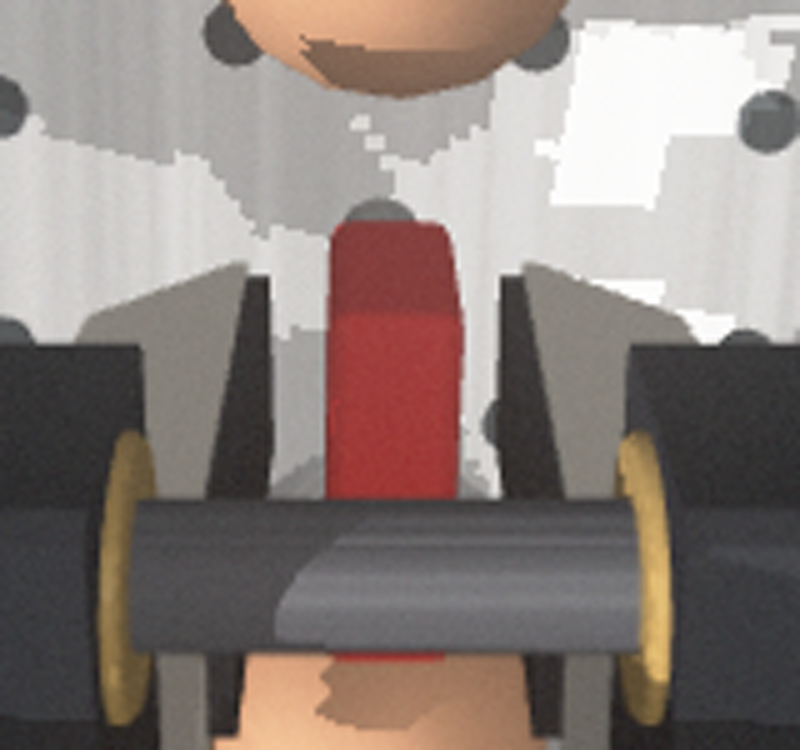

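```bash
python3 -m jog '[0.83,0,0,0,0,0.85,0,0,0,0,0.87,0,0,0,0,0.9,0,0,0,0,1,0,0,0,0]'|sed -n '2,5p'; python3 -m jog '[1,0,0,0,0,1,0,0,0,0,1,0,0,0,0]'|sed -n '2,5p'; python3 -m jog '[1,0,0,-2,0,1,0,0,-2,0,1,0,0,-2,0,1,0,0,0,0]'|sed -n '2,5p'; python3 - <<'E'
from h import *
st(); snap("scene","s8"); crop("s8",215,120,315,220,7,"s8c")
E
```

```text
tool_pos: [557.9, -191.9, 68.2]
tcp_rot: [3.123, 0.003, 0.143]
contact_force: [0.7, -0.5, -0.4]
grip_width: 11.9
tool_pos: [557.9, -191.9, 68.2]
tcp_rot: [3.123, 0.003, 0.143]
contact_force: [0.4, -0.3, 0.4]
grip_width: 11.5
tool_pos: [557.1, -191.7, 73.7]
tcp_rot: [3.124, 0.005, 0.143]
contact_force: [-0.2, 0.6, -2.3]
grip_width: 11.7
t 36.2 pos [ 557.1 -191.7   73.7] tip/grasp [ 557.1 -191.8   67.7] z [-0.003 -0.018 -1.   ] tilt 1.06 xaz 8.22 yz 0.018 F [-0.2  0.6 -2.3] w 11.7 q [-0.45  0.61  1.53 -0.02  1.    0.99]
```

View pics/s8c.png

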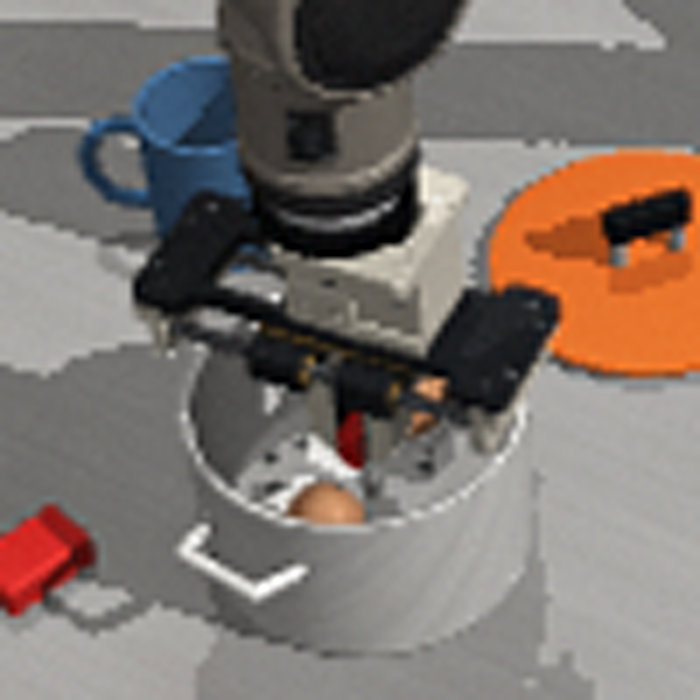

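Rack is held (about 2.5 N of weight, width 11.7). Lifting slowly straight up.

```bash
python3 -m jog '[1,0,0,-4,0,1,0,0,-6,0,1,0,0,-7,0,1,0,0,-7,0,1,0,0,-7,0]'|sed -n '2,5p'; python3 -c "
from h import *
togo([557.5,-192,205])"
```

```text
tool_pos: [556.6, -190.8, 106.3]
tcp_rot: [3.125, 0.007, 0.143]
contact_force: [0.3, -0.5, -2.8]
grip_width: 11.8
t 36.75 pos [ 556.6 -190.8  106.3] tip/grasp [ 556.6 -190.9  100.3] z [-0.004 -0.018 -1.   ] tilt 1.04 xaz 8.22 yz 0.017 F [ 0.3 -0.5 -2.8] w 11.8 q [-0.45  0.57  1.5  -0.02  1.07  0.99]
world d [ 0.9 -1.2 98.7] tool d [  0.    2.9 -98.7]
```

```bash
python3 -m jog '[1,0,0.5,-7,0,1,0,0.5,-8,0,1,0,0.5,-8,0,1,0,0.5,-8,0,1,0,0.5,-8,0]'|sed -n '2,3p'; python3 -m jog '[1,0,0,-8,0,1,0,0,-8,0,1,0,0,-8,0,1,0,0,-8,0,1,0,0,-7,0]'|sed -n '2,5p'; python3 -c "
from h import *
togo([557.5,-192,205])"
```

```text
tool_pos: [557.3, -192.8, 149.6]
tcp_rot: [3.124, 0.006, 0.144]
tool_pos: [557.5, -192.0, 192.3]
tcp_rot: [3.124, 0.006, 0.143]
contact_force: [-0.2, -0.0, -2.6]
grip_width: 11.7
t 37.75 pos [ 557.5 -192.   192.3] tip/grasp [ 557.5 -192.2  186.3] z [-0.003 -0.018 -1.   ] tilt 1.06 xaz 8.22 yz 0.018 F [-0.2 -0.  -2.6] w 11.7 q [-0.45  0.48  1.39 -0.02  1.26  0.98]
world d [ 0.   0.  12.7] tool d [ -0.    0.2 -12.7]
```

```bash
python3 -m jog '[1,0,0,-5,0,1,0,0,-3,0,1,0,0,-2,0,1,0,0,0,0,1,0,0,0,0]'|sed -n '1,5p'; python3 - <<'E'
from h import *
st(); snap("scene","s9"); c,p,d=snap("wrist","w34"); snap("top","t3"); crop("s9",205,90,325,220,6,"s9c"); crop("t3",215,100,445,300,3,"t3c")
P=cloud(c,d); 
E
```

```text
time: 38.25
tool_pos: [557.7, -191.9, 203.9]
tcp_rot: [3.123, 0.005, 0.143]
contact_force: [0.2, 0.5, -3.0]
grip_width: 11.4
t 38.25 pos [ 557.7 -191.9  203.9] tip/grasp [ 557.6 -192.   197.9] z [-0.002 -0.019 -1.   ] tilt 1.07 xaz 8.22 yz 0.018 F [ 0.2  0.5 -3. ] w 11.4 q [-0.45  0.47  1.37 -0.02  1.29  0.98]
```

View pics/s9c.png

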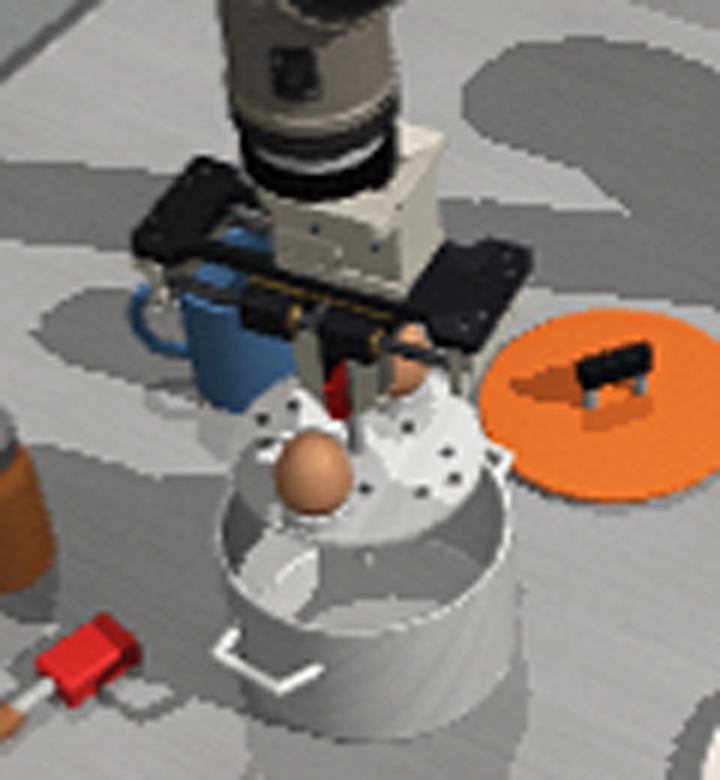

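View pics/w34.png

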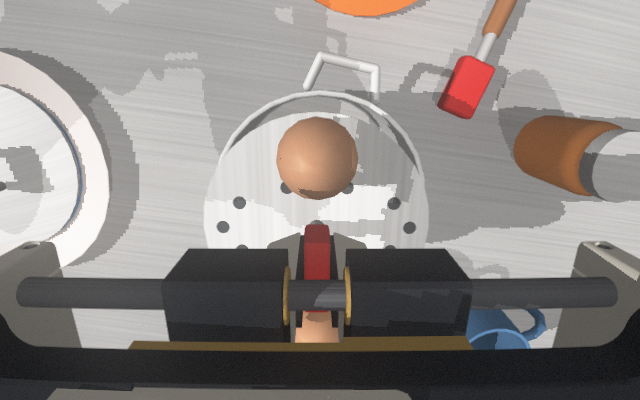

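View pics/t3c.png

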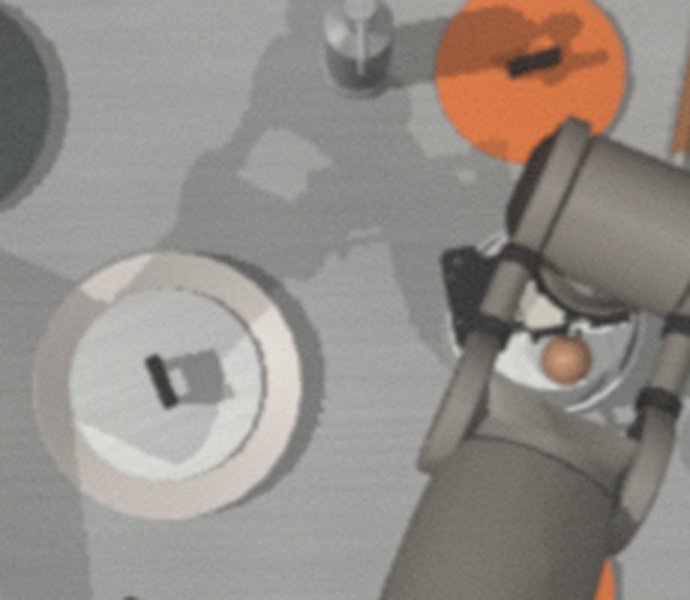

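```bash
python3 - <<'E'
from h import *
c,p,d=load("w34"); P=cloud(c,d).reshape(-1,3)
C=np.array([557.5,-192]); L=P[(np.hypot(P[:,0]-C[0],P[:,1]-C[1])<68)&(P[:,2]>145)&(P[:,2]<185)]
x,n=plane(L); print("disc tilt",np.degrees(np.arctan(np.hypot(*x[:2]))),x[:2],"z",x@[557.5,-192,1],n)
c,p,d=load("t3"); P=cloud(c,d)
L=P[(np.hypot(P[...,0]-507,P[...,1]-145)<82)&(P[...,2]>8)&(P[...,2]<25)]; x,n=plane(L); print("lid tilt",np.degrees(np.arctan(np.hypot(*x[:2]))),"z",x@[508,145,1])
a=cv2.imread("pics/scene0.png",0).astype(np.float32);b=cv2.imread("pics/s9.png",0).astype(np.float32)
t=a[190:215,235:275]; 
r=cv2.matchTemplate(b[182:224,227:284],t,cv2.TM_CCOEFF_NORMED); print(cv2.minMaxLoc(r)[1:], "no shift =",(8,8))
E
```

```text
disc tilt 0.686313539244002 [ 0.00042416 -0.01197149] z 168.7511019291178 17758
lid tilt 0.3952472601061675 z 15.707965124759271
(0.7471743822097778, (17, 2), (8, 8)) no shift = (8, 8)
```

Rack disc tilt is 0.7° and its feet are about 36 mm above the rim. The lid is flat on the plate (0.4°), and the pot's picture shift is zero. Handing in.

```bash
python3 -c "
from plant import close_job
print(close_job())"
```

```text
the job is handed in; nothing more can be done
None
```

I handed the job in at about 38 s. The lid is on the plate, and the arm is holding the rack over the pot with both eggs in.

**What I did:**
- **Lid:** I gripped its bar near one end with a light squeeze and tipped it about 10–11° on its far edge at the rim. Then I lifted it off, lowered it onto the plate until it lay flat, and let go.
- **Rack:** I gripped it by the red handle and lifted it straight up.

**Last checks:**
- **Lid:** it lies centred in the plate's well, handle up, tilted 0.4° by the depth fit.
- **Rack:** it is tilted 0.7°, with its feet about 36 mm above the rim. The grip is steady, about 3 N of weight is felt, and both eggs can be seen in their cups.
- **Pot:** matching its side handle in the first and last scene pictures showed no shift.

**What went wrong or disagreed:**
- **Reach limit:** an early attempt to tilt the tool at the arm's outer reach brought joint 3 to its limit, with a 76 to 80 N force reading. I backed off.
- **Early tipping tries:** several grips slipped. In some, the lid rose nearly level by up to 6 mm and settled or dropped back 2–6 mm onto the rim, before the real tip.
- **Push on the pot:** tipping pushed on it with up to about 6 N, apparently without moving it.
- **Fingertips:** they appeared to be only 2–3 mm ahead of the reported TCP, not 25 mm, so I gripped the rack deeper.
- **Tool tilt:** the tool drifted a few degrees off vertical during fast moves. It was 1.1° at the end.

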